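# Unhook and check-weigh the largest lab mass

## Robot

A 6-joint arm with a two-finger parallel gripper is mounted at the origin on the work surface. World frame = base frame: x ahead of the robot, y to its left, z up, the work surface at z = 0. Lengths are in mm, angles in rad, forces in N, time in s.
With the tool pointing down it reaches from about 300 to 775 mm from the base axis. Payload 14.6 kg.
Tool frame: the origin (TCP) lies at the very end of the fingers, on their centre line; the grasp point (between the pads) lies 19 mm behind it; z points along the fingers, y is the line along which they close (so a half turn about z gives the same grasp; the last joint's range is limited). The gripper opens to 94 mm and grips with 3 to 60 N. Pads are 16 mm wide; open, the fingers measure 119 mm over their backs; the gripper's body (75 mm by 177 mm) begins 78 mm behind the grasp point.
Start: joints at [1.221, 0.3, 1.521, -0, 1.321, -0.067], TCP at [153.473, 528.143, 205.446] pointing down, gripper open.
Joint ranges: [-3.03, 3.03], [-0.79, 2.21], [0.23, 2.52], [-1.04, 4.18], [0, 3.07], [-2.55, 2.55]. Speed limits (rad/s): [2.22, 2.22, 2.57, 3.14, 3.14, 3.14].

## Interface

Orientations are given as [roll, pitch, yaw] about the fixed x, y, z axes, in that order (R = Rz(yaw) Ry(pitch) Rx(roll)).
In Python, from cell import manip, optics gives the robot as it stands.
- The arm moves only by the shell command python3 -m crank 'ROWS' [FORCE]. ROWS is JSON, a list of rows, each a list of 7 numbers: the opening in per cent of the stroke, from 0 (shut) to 100 (fully open), then the shift along the tool's x, y, z in mm, then the turn, a rotation vector about the tool's x, y, z in rad. A call has 1 to 10 rows; each row is the pose to reach, as a shift and turn from the pose commanded when the call began, along the tool's axes at that moment; what a row does not reach only later rows make up. A row lasts 1/10 s, in which the tool goes at most 50 mm and 8.59 degrees, less where a joint would pass 70% of its speed; a pose out of reach is approached as far as the arm can. A call with a gripper value outside its range is refused whole. The fingers move at their own pace and stop on an object; FORCE is the grip in N (left out, the last holds). Time passes only in rows, so rows that repeat a pose let the fingers close. It gives the time, the measured TCP pose, the force, the opening and the grip force at its end, in the units of the state.
- manip.read_state(): the state, without advancing time (a new reading comes with each control period).
- optics.camera(name): name is "scene" or "top" or "wrist"; returns (picture, depth): 384x512x3 uint8, red, green, blue; 384x512 float32, mm along the optical axis (not along the pixel's ray), 0 where there is no reading.
- optics.calibration(name): a dict with "camera_matrix" (3x3 intrinsics, pixels), "R" (3x3) and "t" (3): a world point X has camera coordinates R X + t. Camera axes: x right, y down, z forward; pixel columns grow to the right and rows downward; lengths in mm; the calibration is good to about 2 mm. A picture is of the moment at which its call begins: read the wrist's pose just before it. calibration takes no time and is no camera call; for the wrist camera it gives the pose at the moment of the call.
- manip.sign_off(): hands the job in; it is judged then, once.
The state is a dict: "clock": time; "joints": joint angles; "qd": joint speeds; "effort": joint torques, N m; "eef_pos": TCP position; "eef_rot": TCP orientation; "wrist_force": force on the tool from outside, world axes, zero at the start; "moment": the same for the moment, N m; "finger_gap": finger opening in mm; "finger_force": force on a finger pad.
Only numpy, scipy, OpenCV 4.12 (cv2) and the standard library are available. Lean on these libraries where they do the work, as an engineer would, in place of code of your own. Each camera call takes 0.05 s, during which the arm holds its last target. There are 200 camera calls.

## Task

Log the weight of the largest of the three brass masses: press the balance's zero key (leftmost) right down while the pan is empty, then push that mass's bar back against the sprung keeper of its safety hook and lift it out past the beak. Set it down gently, upright in the middle of the pan, let go, and press the print key (rightmost) right down. Do not press the two keys between, and leave the other masses on their hooks and the beaker and measuring cylinder standing where they are.

Things in the scene. Friction and masses are not known exactly. Their poses are not given: they have to be found in the camera images.
- mass_large: largest of three alike: brass disc 64 mm across, 25 thick (z -100 to -75), under a closed upright steel link; 0.7 kg. Origin: centre of the link's round 8 mm top bar, along y, which hangs in the hook. Link: uprights 8 x 8 mm square at y = +-23 (54 wide outside, 38 inside), z +4 to -64; bottom bar at z = -60. Grip the uprights from outside just below the top bar, hook between. z up
- mass_large_base (a point): centre of the underside of the largest mass's disc, 100 mm below its top bar
- mass_medium: same link with a smaller disc 50 mm across, 0.47 kg; hangs on another hook. Origin and axes as mass_large. To stay there
- mass_small: same link with the smallest disc, 38 mm across, 0.31 kg; hangs on the third hook. To stay there
- rack: fixed rack: grey base plate 170 x 330 x 10 mm, end posts, and an aluminium rail along its y axis (top 208 mm above the bench, front face 50 mm behind the hung bars); three smooth steel hooks 105 mm apart stand out from it towards the robot (the rack's -x). Origin: centre of the base's underside, z up. Nothing of it rises above 24 mm over the hung bars
- seat_left (a point): where the bar's centre rests in the left hook (+y side of the rack), 200 mm above the bench. x points back from nose to shank, z up. Hook, mm from here, 12 wide in y: floor top z -4 (8 thick), nose x -16 to -7, up to z 11; beak from the nose over the bar, x -16 to +3, z 5.5 to 11; keeper pivot (6 across) at x 22, z 21; shank x 27 to 35, up to z 24
- seat_mid (a point): the same for the middle hook. In each, the beak stops a straight lift: push the bar back level against the keeper until its front clears the beak (bar centre 8 to 14 mm back, best 11), keep it there while lifting to 18 mm or more above the seat, then draw the mass forward, the link passing round the hook
- seat_right (a point): the same for the right hook (-y side of the rack)
- balance: fixed white bench balance 240 (x) x 190 (y) mm, 57 mm high behind the keys; its key side faces the robot (-x of its frame). Origin: centre of its underside; z up. Four black keys in a row along y, 92 mm in front of the origin, tops 49 mm above the bench: y = +54 (wide, zero), +18, -18 (small, round), -54 mm (wide, print); the sloping display is behind them
- pan_centre (a point): centre of the top of the balance's round steel pan (124 mm across), 74 mm above the bench, 40 mm behind the balance's origin
- key_zero_top (a point): centre of the top of the zero key: black, 16 x 24 mm, the leftmost of the four seen from the robot (+y of the balance), standing 7 mm above the deck
- key_print_top (a point): centre of the top of the print key, the same shape, the rightmost of the four (-y of the balance)
- key_zero (a joint): travel of the zero key in m: 0 up, 0.004 right down (takes about 4 N; springs back)
- key_unit (a joint): travel of the small round key (14 mm across) next to the zero key; not to be pressed
- key_mode (a joint): travel of the small round key next to the print key; not to be pressed
- key_print (a joint): travel of the print key in m: 0 up, 0.004 right down (takes about 4 N; springs back)
- cylinder: tall clear measuring cylinder, 38 mm across, 315 mm high, with a blue hexagonal foot 72 mm across. Origin: centre of its underside. Stands between the rack and the balance
- beaker: white plastic beaker, rim 68 mm across, 92 mm high. Origin: centre of its underside. Stands between the rack and the balance
- keeper_left (a joint): keeper of the left hook, rad: dark steel tongue 9 mm wide, pivoted on the shank above and behind the bar, hanging with its flat face upright 5 mm behind the bar's centre. 0 shut (sprung), up to 0.7 as the bar pushes it back: about 2 N at the bar to start, 9 N at 0.52, where the bar is 11 mm back. Springs shut by itself
- keeper_mid (a joint): keeper of the middle hook, rad: dark steel tongue 9 mm wide, pivoted on the shank above and behind the bar, hanging with its flat face upright 5 mm behind the bar's centre. 0 shut (sprung), up to 0.7 as the bar pushes it back: about 2 N at the bar to start, 9 N at 0.52, where the bar is 11 mm back. Springs shut by itself
- keeper_right (a joint): keeper of the right hook, rad: dark steel tongue 9 mm wide, pivoted on the shank above and behind the bar, hanging with its flat face upright 5 mm behind the bar's centre. 0 shut (sprung), up to 0.7 as the bar pushes it back: about 2 N at the bar to start, 9 N at 0.52, where the bar is 11 mm back. Springs shut by itself
Things that resemble listed ones, but are neither listed nor needed, are in the scene too. Leave any red look-alike of the mass_large alone.

How it is judged:
By the outcome, as a careful person would: the job done as asked, in the order asked, and still so for the second after the job is handed in, with the robot touching nothing.
It also fails if it takes over 70 s, if anything falls off the work surface, if the arm or the gripper's body presses on something with over 40 N, if the wrist force passes 120 N, or if a joint passes its speed limit or range.

## Working session

There is one attempt and no reset: what is moved stays moved. The work goes in short steps, Python scripts to look and compute and a shell command to move; the robot and the scene stay as the last step left them, time stands still between calls to the robot, and variables do not carry over. Pictures are saved under pics/ and viewed, at most 10 in all, crops included, and the job is handed in when it is done.

```bash
ls; mkdir -p pics; cat > h.py <<'E'
import numpy as np, cv2
from cell import manip, optics
from scipy.spatial.transform import Rotation as Ro
def shot(n):
    c=optics.calibration(n); p,d=optics.camera(n)
    return p,d,np.array(c["camera_matrix"]),np.array(c["R"]),np.array(c["t"])
def cloud(d,K,R,t):
    v,u=np.mgrid[:d.shape[0],:d.shape[1]]
    P=np.stack([(u-K[0,2])/K[0,0]*d,(v-K[1,2])/K[1,1]*d,d],-1)
    W=(P-t)@R
    W[d<=0]=np.nan
    return W
E
python3 - <<'E'
from h import *
s=manip.read_state(); print(s)
ims=[]
for n in("scene","top"):
    p,d,K,R,t=shot(n); np.savez(f"{n}.npz",p=p,d=d,K=K,R=R,t=t); ims.append(p)
    cv2.imwrite(f"pics/{n}0.png",cv2.resize(p[...,::-1],(800,600)))
    print(n,K.tolist(),(-R.T@t).tolist())
E
```

```text
pics
{'clock': 0.0, 'joints': array([ 1.22136859e+00,  3.00467485e-01,  1.52158789e+00, -1.51824667e-08,
        1.32069256e+00, -6.65831020e-02]), 'qd': array([-0.00100425,  0.00081881,  0.00126917, -0.00099673,  0.00025118,
        0.00076184]), 'effort': array([-1.01110843e-03, -5.31799793e+01, -3.52731085e+01,  7.06894859e-02,
        2.43659673e-02, -1.68386773e-04]), 'eef_pos': array([153.40193179, 527.89918553, 204.88543037]), 'eef_rot': array([-3.14043993e+00, -7.68508824e-05,  2.85874798e+00]), 'wrist_force': array([0.55122977, 0.09918177, 0.14780671]), 'moment': array([ 0.04447179,  0.00269998, -0.00285461]), 'finger_force': 0.0, 'finger_gap': 94.01622931674197}
scene [[495.894973462703, 0.0, 252.02429780940955], [0.0, 495.894973462703, 188.13681519284592], [0.0, 0.0, 1.0]] [1406.0775917106898, 318.6398522063664, 857.9683144187027]
top [[387.6727360147818, 0.0, 261.57972223073966], [0.0, 387.6727360147818, 190.68954946468264], [0.0, 0.0, 1.0]] [429.8799321880073, -5.543564672580352, 1299.6758471175688]
```

View pics/scene0.png

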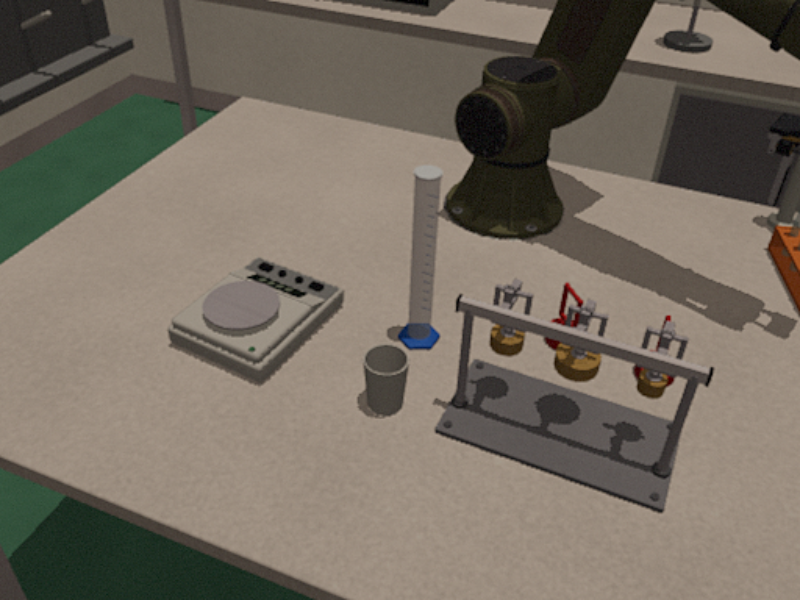

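View pics/top0.png

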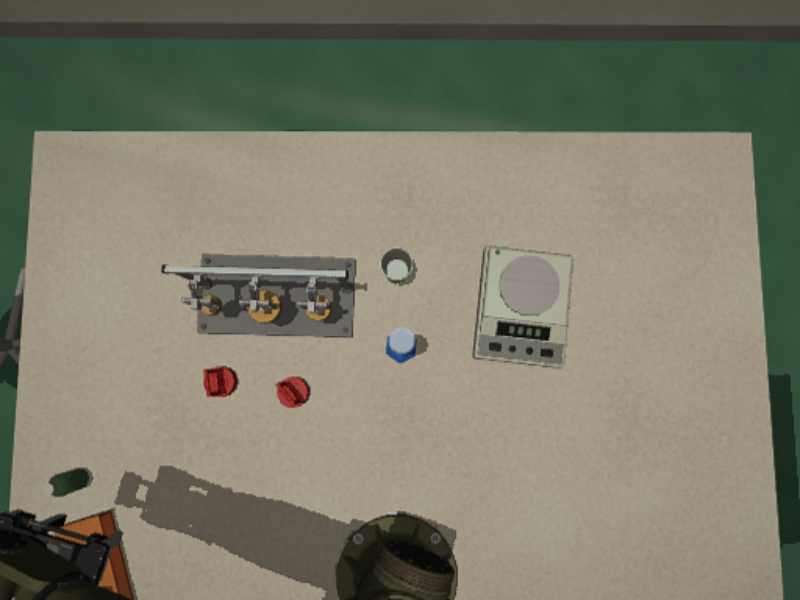

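The scene view (800x600 px) shows three brass masses on hooks: (507,335), (578,360) and (652,380). There are two red look-alikes standing on the bench. The top view shows the rack, the beaker (397,265), the cylinder (401,345) and the balance, with keys at (495,346), (512,348), (529,351) and (547,352). The middle mass looks largest, so I'll measure it.

```bash
cat >> h.py <<'E'
def ray(uv,z,K,R,t):
    C=-R.T@t; uv=np.atleast_2d(uv).astype(float)
    D=np.c_[(uv[:,0]-K[0,2])/K[0,0],(uv[:,1]-K[1,2])/K[1,1],np.ones(len(uv))]@R
    return C+D*((z-C[2])/D[:,2])[:,None]
def comps(m,amin=8):
    n,l,s,c=cv2.connectedComponentsWithStats(m.astype(np.uint8))
    return [(c[i],s[i],l==i) for i in range(1,n) if s[i][4]>=amin]
E
python3 - <<'E'
from h import *
np.set_printoptions(precision=1,suppress=True)
f=np.load("top.npz");p,d,K,R,t=[f[k] for k in"pdKRt"]
W=cloud(d,K,R,t); Z=W[...,2]
hsv=cv2.cvtColor(p,cv2.COLOR_RGB2HSV); g=p.mean(-1)
br=(hsv[...,0]>10)&(hsv[...,0]<28)&(hsv[...,1]>130)&(hsv[...,2]>60)
roi=np.zeros_like(br); roi[150:230,100:240]=1
for c,s,m in comps(br&roi): 
    print("brass",c,s,ray(c,125,K,R,t)[0], np.nanmedian(W[m],0))
rail=(Z>203)&(Z<225)&roi.astype(bool); 
for c,s,m in comps(rail,20):
    print("high",c,s,np.nanmedian(W[m],0),np.nanmin(W[m],0),np.nanmax(W[m],0))
# link bars
lk=(Z>185)&roi.astype(bool)
for c,s,m in comps(lk,5): print("z>185",c,s,np.nanmean(W[m],0))
bal=np.zeros_like(br); bal[150:245,295:375]=1
b=bal.astype(bool)
for lo,hi in((66,82),(40,64)):
    for c,s,m in comps((Z>lo)&(Z<hi)&b,50): 
        r=cv2.minAreaRect(cv2.findContours(m.astype(np.uint8),0,1)[0][0]); print(lo,c,s,r,np.nanmedian(Z[m]),ray(c,74 if lo==66 else 57,K,R,t))
for c,s,m in comps((g<60)&b,6): print("dark",c,s,ray(c,49,K,R,t)[0],np.nanmedian(Z[m]))
ok=(Z>20)&(Z<330); ok[:,:235]=0; ok[:,275:]=0; ok[:150]=0; ok[240:]=0
for c,s,m in comps(ok,20): print("bk/cyl",c,s,np.nanmedian(W[m],0),np.nanmin(W[m],0),np.nanmax(W[m],0))
cv2.imwrite("pics/tc.png",cv2.resize(p[150:235,95:240,::-1],(800,469),interpolation=cv2.INTER_CUBIC))
E
```

```text
brass [170.5 197.2] [159 186  20  21 191] [540.5 251.5 125. ] [534.8 250.4 124.5]
brass [135.1 190.4] [131 189   9   4  13] [561.7 359.  125. ] [562.8 358.9 124.1]
brass [205.6 191.2] [202 189   9   5  22] [558.6 145.4 125. ] [559.  145.8 125.8]
brass [133.8 198.5] [129 196  11   6  28] [537.  362.1 125. ] [535.7 361.5 124.8]
brass [204.3 201.2] [196 198  16   7  64] [528.1 149.1 125. ] [528.6 147.1 124.4]
high [163.6 178.1] [103 169 120  31 812] [598.3 255.5 208.1] [527.1  88.4 203. ] [613.8 426.1 225. ]
high [124.7 193.2] [116 191  19   7  60] [545.6 362.4 208.2] [533.4 336.9 203.2] [551.3 387.6 215. ]
z>185 [161.5 180.5] [ 103  169  120   31 1170] [580.5 259.8 207.1]
66 [338.5 182.1] [ 320  163   38   39 1159] ((338.5, 182.0), (38.0, 37.0), 90.0) 74.09380324189331 [[ 592.4 -271.9   74. ]]
40 [334.2 200.4] [ 303  158   64   77 2634] ((335.17071533203125, 195.9634246826172), (57.53483200073242, 71.89093780517578), 6.34019136428833) 53.68680423484656 [[ 535.1 -260.1   57. ]]
dark [334.3 211.5] [318 206  34  12 233] [ 499.7 -261.    49. ] 50.78217073039199
dark [316.4 221.4] [313 219   8   6  40] [ 468.2 -202.5   49. ] 49.253571306972276
dark [327.5 222.7] [326 221   4   4  14] [ 463.7 -238.2   49. ] 49.075309793464854
dark [338.5 224. ] [337 222   4   5  16] [ 459.5 -273.7   49. ] 48.19586255003274
dark [349.4 225.2] [346 223   8   6  40] [ 455.3 -309.1   49. ] 48.33126141474841
bk/cyl [253.1 166.8] [243 158  21  23 208] [652.    1.5  73.6] [602.5 -30.2  20.4] [667.8  33.   96.7]
bk/cyl [256.6 217.5] [249 209  17  18 230] [470.4  -9.7 314.9] [451.2 -30.1 121.5] [492.1  10.6 320.4]
```

View pics/tc.png

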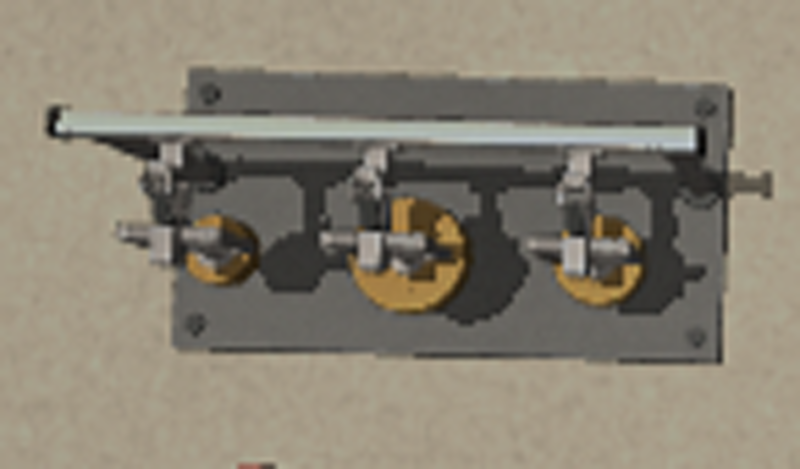

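The enlarged crop has three candidates: left (220,248), about 39 mm across; middle (408,255), about 65 mm; right (600,262), about 48 mm. The middle one fits the 64 mm disc, so it is mass_large, on the middle hook. The red look-alikes on the bench are to be left alone.

The pan centre found from the image agrees with the one computed from the keys. Next come the rack's direction and the first move.

```bash
cat >> h.py <<'E'
def togo(pos,yaw):
    s=manip.read_state(); M=Ro.from_euler('xyz',s['eef_rot']); T=Ro.from_euler('xyz',[np.pi,0,yaw])
    print("t",round(s['clock'],2),"at",np.round(s['eef_pos'],1),"shift",np.round(M.inv().apply(np.array(pos)-s['eef_pos']),1),"turn",np.round((M.inv()*T).as_rotvec(),3),"F",np.round(s['wrist_force'],1))
E
python3 - <<'E'
from h import *
np.set_printoptions(precision=1,suppress=True)
f=np.load("top.npz");p,d,K,R,t=[f[k] for k in"pdKRt"]
q=lambda x,y:[95+(x+.5)/5.517-.5,150+(y+.5)/5.517-.5]
a=ray([q(52,122),q(697,138)],208,K,R,t); print(a, np.arctan2(-(a[0]-a[1])[0],(a[0]-a[1])[1]))
a=ray([q(188,70),q(733,87),q(722,361),q(175,350)],10,K,R,t); print(a,a.mean(0))
print("bar ends",ray([q(322,241),q(430,245)],204,K,R,t),"hook",ray(q(370,250),211,K,R,t))
print("L/R hook",ray([q(166,243),q(580,256)],211,K,R,t))
togo([380,100,370],3.02); togo([468,-202,120],3.02)
E
```

```text
[[605.9 422.4 208. ]
 [596.9  91.9 208. ]] -0.027053225563126573
[[669.6 419.   10. ]
 [658.6  87.9  10. ]
 [491.6  93.6  10. ]
 [499.3 421.2  10. ]] [579.8 255.4  10. ]
bar ends [[544.5 283.9 204. ]
 [542.3 228.7 204. ]] hook [[539.1 257.6 211. ]]
L/R hook [[543.  361.  211. ]
 [535.7 150.8 211. ]]
t 0.1 at [153.4 527.9 205. ] shift [-337.  -347.9 -164.7] turn [-0.  -0.  -0.2] F [ 0.6  0.4 -0. ]
t 0.1 at [153.4 527.9 205. ] shift [-505.8 -613.1   85.5] turn [-0.  -0.  -0.2] F [ 0.6  0.4 -0. ]
```

```bash
python3 -m crank '[[0,-100,-100,-120,0,0,0],[0,-100,-100,-120,0,0,0],[0,-100,-100,-120,0,0,0],[0,-100,-100,-120,0,0,0],[0,-337,-348,-165,0,0,-0.16],[0,-337,-348,-165,0,0,-0.16],[0,-337,-348,-165,0,0,-0.16],[0,-337,-348,-165,0,0,-0.16],[0,-337,-348,-165,0,0,-0.16],[0,-337,-348,-165,0,0,-0.16]]' 20; python3 -c "
from h import *
togo([380,100,370],3.02);togo([468,-202,120],3.02)"
```

```text
clock: 1.1
eef_pos: [356.6, 143.5, 364.0]
eef_rot: [3.141, 0.0, 3.019]
wrist_force: [1.0, 0.8, 0.6]
finger_gap: 17.3
finger_force: 0.0
t 1.1 at [356.6 143.5 364. ] shift [-28.5 -40.3  -6. ] turn [ 0.     0.    -0.001] F [1.  0.8 0.6]
t 1.1 at [356.6 143.5 364. ] shift [-152.7 -329.4  244. ] turn [ 0.     0.    -0.001] F [1.  0.8 0.6]
```

```bash
python3 -m crank '[[0,-50,-330,0,0,0,0],[0,-50,-330,0,0,0,0],[0,-50,-330,0,0,0,0],[0,-50,-330,0,0,0,0],[0,-50,-330,0,0,0,0],[0,-50,-330,0,0,0,0],[0,-50,-330,0,0,0,0],[0,-150,-330,100,0,0,0],[0,-150,-330,100,0,0,0],[0,-150,-330,100,0,0,0]]'; python3 -m crank '[[0,0,0,50,0,0,0],[0,0,0,100,0,0,0],[0,0,0,100,0,0,0],[0,0,0,100,0,0,0]]'; python3 - <<'E'
from h import *
np.set_printoptions(precision=1,suppress=True)
togo([468.2,-202.5,60],3.02)
p,d,K,R,t=shot("wrist"); cv2.imwrite("pics/w1.png",p[...,::-1])
g=p.mean(-1)
for c,s,m in comps(g<60,60): print(c,s,ray(c,49,K,R,t)[0])
E
```

```text
clock: 2.1
eef_pos: [465.7, -200.7, 261.4]
eef_rot: [3.141, -0.001, 3.018]
wrist_force: [0.6, -0.2, -0.8]
finger_gap: 0.6
finger_force: 0.0
clock: 2.5
eef_pos: [465.0, -200.6, 165.0]
eef_rot: [3.142, -0.0, 3.019]
wrist_force: [-0.4, 0.4, -0.2]
finger_gap: 0.5
finger_force: 0.0
t 2.5 at [ 465.  -200.6  165. ] shift [ -3.4  -1.5 105. ] turn [ 0. -0. -0.] F [-0.4  0.4 -0.2]
[156.5 193.8] [145 187  23  15 321] [ 453.9 -310.2   49. ]
[252. 194.] [242 187  21  15 313] [ 467.  -204.8   49. ]
[188. 194.] [182 188  13  13 134] [ 458.4 -275.5   49. ]
[220.  193.9] [214 188  13  13 130] [ 462.6 -240.1   49. ]
[192.3 226.5] [ 157  216   91   26 1323] [ 496.7 -277.4   49. ]
[484.5 228.7] [482 217   6  26  82] [540.4  54.8  49. ]
[250.9 287.1] [    0   218   512   118 21943] [ 581.8 -220.6   49. ]
[254.7 362.6] [    0   340   512    44 21427] [ 691.5 -229.6   49. ]
```

View pics/w1.png

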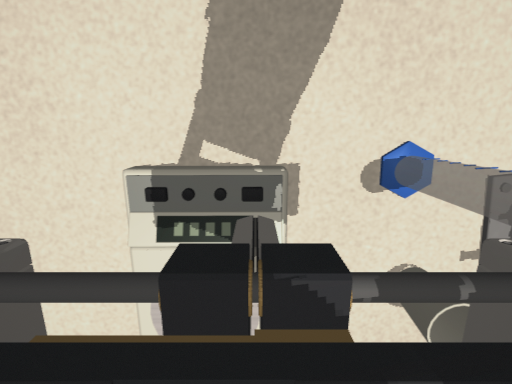

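The wrist view shows the zero key at (252,194) and the print key at (156,194), within 2 mm of the top view. The target is (467.6,-203.6).

```bash
python3 -m crank '[[0,-3,-3,40,0,0,0],[0,-3,-3,80,0,0,0],[0,-3,-3,105,0,0,0],[0,-3,-3,110,0,0,0],[0,-3,-3,110,0,0,0]]'; python3 -m crank '[[0,0,0,4,0,0,0],[0,0,0,8,0,0,0],[0,0,0,8,0,0,0]]'
```

```text
clock: 3.05
eef_pos: [468.4, -204.3, 55.6]
eef_rot: [-3.141, 0.002, 3.019]
wrist_force: [0.8, -0.1, -0.2]
finger_gap: 0.4
finger_force: 0.0
clock: 3.35
eef_pos: [468.1, -204.1, 46.6]
eef_rot: [-3.141, 0.002, 3.019]
wrist_force: [2.5, -1.4, 2.7]
finger_gap: 0.6
finger_force: 1.5
```

```bash
python3 -m crank '[[0,0,0,1,0,0,0],[0,0,0,2,0,0,0],[0,0,0,2,0,0,0]]';python3 -m crank '[[0,0,0,1,0,0,0],[0,0,0,1,0,0,0]]'
```

```text
clock: 3.65
eef_pos: [468.2, -204.2, 45.0]
eef_rot: [-3.141, 0.002, 3.019]
wrist_force: [-0.1, 0.1, 12.2]
finger_gap: 0.9
finger_force: 6.6
clock: 3.85
eef_pos: [468.3, -204.2, 44.8]
eef_rot: [-3.141, 0.002, 3.019]
wrist_force: [-4.7, 2.1, 23.0]
finger_gap: 0.3
finger_force: 11.9
```

```bash
python3 -m crank '[[0,0,0,0,0,0,0],[0,0,0,-20,0,0,0],[0,0,0,-70,0,0,0],[0,0,0,-120,0,0,0],[0,0,0,-170,0,0,0],[0,0,0,-220,0,0,0],[0,0,0,-270,0,0,0],[0,0,0,-320,0,0,0]]'; python3 - <<'E'
from h import *
togo([400,120,365],3.11);togo([544,256,320],3.11)
p,d,K,R,t=shot("top"); cv2.imwrite("pics/b1.png",cv2.resize(p[150:240,295:375,::-1],(640,720))[400:])
E
```

```text
clock: 4.65
eef_pos: [466.7, -203.4, 364.8]
eef_rot: [3.141, -0.001, 3.019]
wrist_force: [0.2, -0.3, 0.1]
finger_gap: 0.6
finger_force: 0.0
t 4.65 at [ 466.7 -203.4  364.8] shift [ 1.058e+02  3.128e+02 -1.000e-01] turn [ 0.    -0.001 -0.091] F [ 0.2 -0.3  0.1]
t 4.65 at [ 466.7 -203.4  364.8] shift [-20.5 465.4  44.9] turn [ 0.    -0.001 -0.091] F [ 0.2 -0.3  0.1]
```

View pics/b1.png

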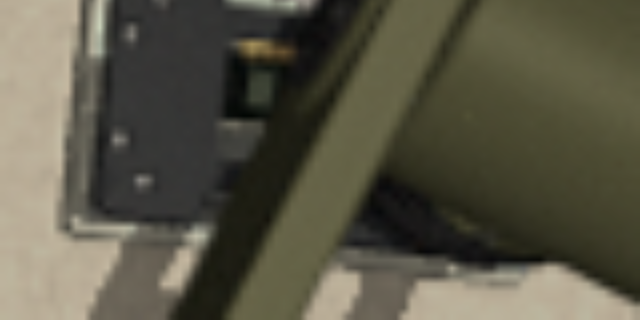

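The arm covers the balance in this view, but 23 N at z 44.8 with no further travel shows the key was bottomed. On to the rack.

```bash
python3 -m crank '[[100,60,40,-20,0,0,0],[100,106,120,-20,0,0,0],[100,106,120,-20,0,0,0],[100,106,313,-10,0,0,-0.09],[100,106,313,-10,0,0,-0.09],[100,106,313,-10,0,0,-0.09],[100,106,313,-10,0,0,-0.09],[100,-20,465,30,0,0,-0.09],[100,-20,465,30,0,0,-0.09],[100,-20,465,30,0,0,-0.09]]'; python3 -c "
from h import *
togo([544,256,320],3.11)"
```

```text
clock: 5.7
eef_pos: [506.1, 219.3, 342.9]
eef_rot: [-3.141, -0.0, 3.11]
wrist_force: [1.1, -1.3, -0.1]
finger_gap: 76.6
finger_force: 0.0
t 5.7 at [506.1 219.3 342.9] shift [-36.8  37.9  22.9] turn [-0. -0. -0.] F [ 1.1 -1.3 -0.1]
```

```bash
python3 -m crank '[[100,-36,37,20,0,0,0],[100,-36,37,20,0,0,0],[100,-36,37,20,0,0,0]]'; python3 - <<'E'
from h import *
np.set_printoptions(precision=1,suppress=True)
togo([544,256,300],3.11)
p,d,K,R,t=shot("wrist"); np.savez("w2.npz",p=p,d=d,K=K,R=R,t=t); cv2.imwrite("pics/w2.png",cv2.resize(p[60:310,100:420,::-1],(800,625))[:600])
W=cloud(d,K,R,t);Z=W[...,2]
m=(abs(W[...,0]-544)<60)&(abs(W[...,1]-256)<50)
for lo,hi in((196,207),(207,214),(214,230)):
  for c,s,k in comps(m&(Z>lo)&(Z<hi),25): print(lo,c,s,np.nanmedian(W[k],0),np.nanpercentile(W[k],3,0),np.nanpercentile(W[k],97,0))
E
```

```text
clock: 6.0
eef_pos: [542.5, 253.6, 321.7]
eef_rot: [-3.14, -0.003, 3.11]
wrist_force: [0.6, -0.8, 0.2]
finger_gap: 93.8
finger_force: 0.0
t 6.0 at [542.5 253.6 321.7] shift [-1.5  2.5 21.7] turn [-0. -0. -0.] F [ 0.6 -0.8  0.2]
196 [243.3 192.9] [235 189  18   8 130] [543.4 239.4 203.3] [540.3 230.4 199.7] [547.2 249.4 204.8]
196 [273.  192.9] [264 189  19   8 134] [544.6 272.9 203.2] [541.5 262.9 200.2] [548.3 282.2 204.8]
196 [259.3 234.7] [216 229  87  10 360] [594.4 256.5 204.2] [587.5 208.7 196.7] [596.8 302.3 206.9]
207 [258. 189.] [253 181  11  17 187] [537.9 256.3 211.3] [529.2 250.7 209.8] [546.8 261.8 212.7]
207 [258.4 201.2] [255 199   8   6  37] [551.2 256.9 212.5] [549.8 252.5 208. ] [554.1 260.3 213.8]
207 [256.7 240.6] [216 234  88  12 650] [599.1 252.1 208.2] [593.7 208.7 207.1] [603.7 302.6 209.4]
214 [258.3 217.4] [250 202  17  28 299] [566.4 255.6 223.3] [554.6 248.7 214.9] [578.1 262.7 225.7]
```

View pics/w2.png

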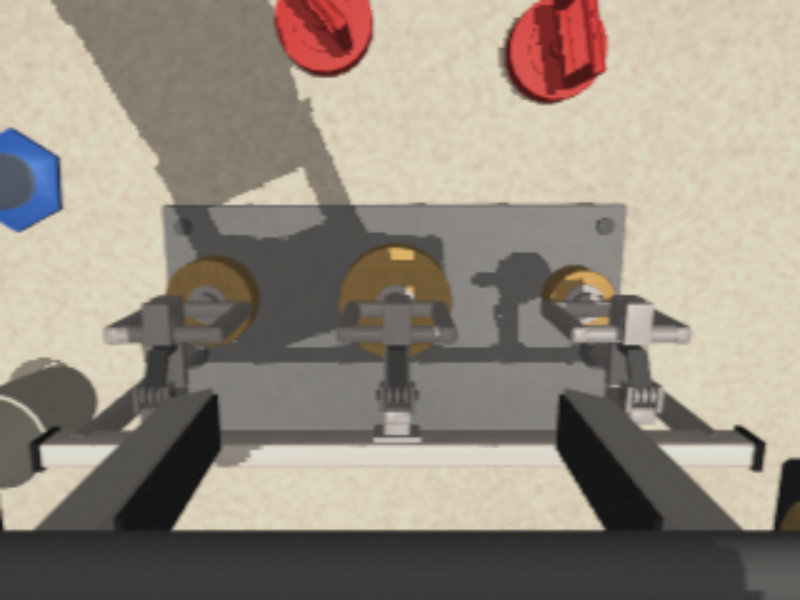

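The crop shows the middle mass at (397,320), the largest disc, with the hook at (397,340). The bar centre is at about (544.2,256.3,200), with the bar top at 204 and the beak top at 211 as specified. I'll descend over it.

```bash
python3 -m crank '[[100,-1.7,2.7,30,0,0,0],[100,-1.7,2.7,70,0,0,0],[100,-1.7,2.7,110,0,0,0],[100,-1.7,2.7,135,0,0,0],[100,-1.7,2.7,150,0,0,0],[100,-1.7,2.7,152,0,0,0],[100,-1.7,2.7,152,0,0,0]]'; python3 -c "
from h import *
togo([544.2,256.3,169],3.11)"
```

```text
clock: 6.75
eef_pos: [544.5, 255.4, 173.5]
eef_rot: [3.141, 0.002, 3.108]
wrist_force: [-0.1, 0.5, 0.7]
finger_gap: 93.8
finger_force: 0.0
t 6.75 at [544.5 255.4 173.5] shift [0.3 0.9 4.5] turn [ 0.001  0.002 -0.002] F [-0.1  0.5  0.7]
```

```bash
python3 -m crank '[[100,0,0.9,3,0,0,0],[50,0,0.9,3,0,0,0],[50,0,0.9,3,0,0,0],[50,0,0.9,3,0,0,0],[50,0,0.9,3,0,0,0],[50,0,0.9,3,0,0,0],[50,0,0.9,3,0,0,0],[50,0,0.9,3,0,0,0]]' 10
```

```text
clock: 7.55
eef_pos: [544.4, 256.8, 168.6]
eef_rot: [-3.141, -0.0, 3.109]
wrist_force: [0.3, -0.3, 0.8]
finger_gap: 54.0
finger_force: 10.0
```

```bash
python3 -m crank '[[50,0,0,0,0,0,0],[50,0,0,0,0,0,0],[50,0,0,0,0,0,0]]' 45; python3 -c "
from h import *
togo([544.2,256.3,169],3.11); print(manip.read_state()['moment'])"
```

```text
clock: 7.85
eef_pos: [544.4, 256.8, 168.6]
eef_rot: [-3.142, -0.0, 3.109]
wrist_force: [-1.3, -1.1, 1.7]
finger_gap: 53.9
finger_force: 45.0
t 7.85 at [544.4 256.8 168.6] shift [ 0.2 -0.5 -0.4] turn [-0.    -0.    -0.001] F [-1.3 -1.1  1.7]
[-0.04764482  0.07231265 -0.01301102]
```

Gripped, gap 54 mm. Next, push the bar back 11 mm level.

```bash
python3 -m crank '[[50,0,0,-0.5,0,0,0],[50,-3,0,-0.5,0,0,0],[50,-6,0,-0.5,0,0,0],[50,-9,0,-0.5,0,0,0],[50,-11,0,-0.5,0,0,0],[50,-11,0,-0.5,0,0,0],[50,-11,0,-0.5,0,0,0]]'; python3 - <<'E'
from h import *
np.set_printoptions(precision=1,suppress=True)
togo([555.2,256.3,169],3.11)
p,d,K,R,t=shot("wrist"); W=cloud(d,K,R,t);Z=W[...,2]
cv2.imwrite("pics/w3.png",cv2.resize(p[130:300,170:350,::-1],(630,595)))
m=(abs(W[...,0]-544)<40)&(abs(W[...,1]-256)<25)
for lo,hi in((196,207.5),(207.5,214)):
  for c,s,k in comps(m&(Z>lo)&(Z<hi),25): print(lo,c,s,np.nanmedian(W[k],0),np.nanpercentile(W[k],3,0),np.nanpercentile(W[k],97,0))
E
```

```text
clock: 8.55
eef_pos: [554.5, 256.7, 168.5]
eef_rot: [-3.141, -0.003, 3.109]
wrist_force: [-8.5, 0.5, -0.4]
finger_gap: 53.6
finger_force: 45.0
t 8.55 at [554.5 256.7 168.5] shift [-0.7 -0.4 -0.5] turn [-0. -0. -0.] F [-8.5  0.5 -0.4]
196 [254.9 206.6] [245 204  21   6 113] [529.1 256.9 201.3] [528.7 251.3 196.4] [529.8 262.5 206.8]
196 [255.  249.3] [ 211  240   88   26 1286] [553.8 256.  203.3] [550.6 232.4 197.3] [558.5 279.5 206.3]
207.5 [255.2 226.7] [244 209  23  36 785] [537.4 256.8 211.2] [529.  251.1 209.2] [547.  262.4 212.4]
207.5 [255.5 265. ] [247 259  17  13 182] [559.8 256.2 210.9] [557.8 252.1 207.9] [562.  260.3 213.8]
```

View pics/w3.png

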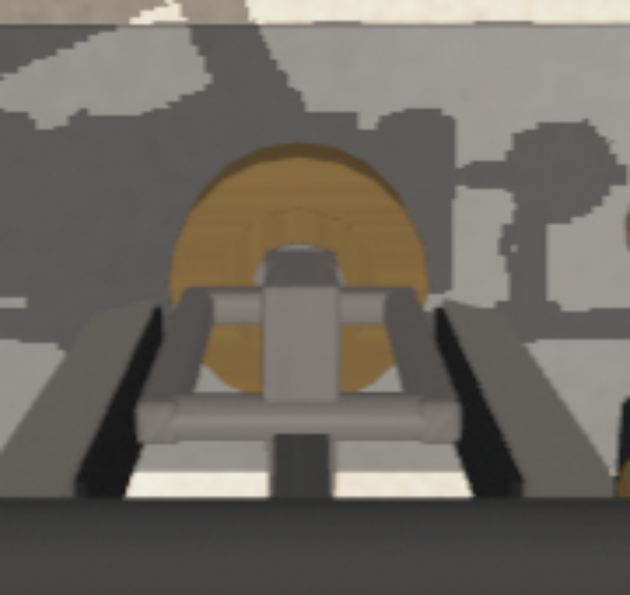

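The crop shows the bar (300,415) behind the beak (300,340), with its front 3.5 mm clear. The pushing force of 8.5 N matches the specification. I'll lift.

```bash
python3 -m crank '[[50,-0.6,0,-2,0,0,0],[50,-0.6,0,-5,0,0,0],[50,-0.6,0,-8,0,0,0],[50,-0.6,0,-8,0,0,0]]'; python3 -c "
from h import *
togo([555.2,256.3,191],3.11)"
```

```text
clock: 9.0
eef_pos: [553.1, 256.1, 172.9]
eef_rot: [-3.138, -0.01, 3.109]
wrist_force: [-4.4, -0.3, -10.6]
finger_gap: 53.4
finger_force: 45.0
t 9.0 at [553.1 256.1 172.9] shift [ -1.9   0.2 -18.1] turn [-0.003 -0.01  -0.001] F [ -4.4  -0.3 -10.6]
```

```bash
python3 -m crank '[[50,-1,0,0,0,0,0],[50,-1,0,0,0,0,0]]'; python3 - <<'E'
from h import *
np.set_printoptions(precision=1,suppress=True)
togo([555.2,256.3,191],3.11)
p,d,K,R,t=shot("wrist"); W=cloud(d,K,R,t);Z=W[...,2]
m=(abs(W[...,0]-550)<20)&(abs(abs(W[...,1]-256.3)-14)<5)&(Z>196)&(Z<220)
print(np.nanmedian(W[m],0),np.nanpercentile(W[m],[3,97],0)); print(manip.read_state()['wrist_force'])
E
```

```text
clock: 9.2
eef_pos: [556.3, 256.3, 175.6]
eef_rot: [-3.141, -0.003, 3.109]
wrist_force: [-4.2, -0.1, -8.1]
finger_gap: 53.4
finger_force: 45.0
t 9.2 at [556.3 256.3 175.6] shift [  1.1  -0.1 -15.4] turn [-0. -0. -0.] F [-4.2 -0.1 -8.1]
[555.2 265.5 210.2] [[552.4 237.9 205.6]
 [559.6 275.  211.7]]
[-5.   0.2 -8.6]
```

```bash
python3 -m crank '[[50,0.5,0,-2,0,0,0],[50,0.5,0,-4,0,0,0],[50,0.5,0,-6,0,0,0],[50,0.5,0,-8,0,0,0],[50,0.5,0,-10,0,0,0],[50,0.5,0,-12,0,0,0],[50,0.5,0,-14,0,0,0],[50,0.5,0,-15,0,0,0],[50,0.5,0,-15,0,0,0],[50,0.5,0,-15,0,0,0]]'; python3 - <<'E'
from h import *
np.set_printoptions(precision=1,suppress=True)
togo([555.2,256.3,191],3.11)
p,d,K,R,t=shot("wrist"); W=cloud(d,K,R,t);Z=W[...,2]
m=(abs(W[...,0]-550)<20)&(abs(abs(W[...,1]-256.3)-14)<5)&(Z>196)&(Z<235)
print(np.nanmedian(W[m],0),np.nanpercentile(W[m],[3,97],0)); print(manip.read_state()['moment'])
E
```

```text
clock: 10.25
eef_pos: [556.6, 256.4, 192.0]
eef_rot: [-3.142, 0.0, 3.109]
wrist_force: [0.3, 0.4, -8.3]
finger_gap: 53.5
finger_force: 45.0
t 10.25 at [556.6 256.4 192. ] shift [ 1.4 -0.1  1. ] turn [-0.  0. -0.] F [ 0.3  0.4 -8.3]
[555.5 266.  226.5] [[552.8 237.9 206.4]
 [560.3 275.  228.2]]
[0. 0. 0.]
```

The bar is 23 mm up and the keeper is free. Draw it forward, then lift high.

```bash
python3 -m crank '[[50,8,0,0,0,0,0],[50,18,0,0,0,0,0],[50,30,0,0,0,0,0],[50,42,0,0,0,0,0],[50,52,0,0,0,0,0],[50,56,0,0,0,0,0],[50,56,0,0,0,0,0]]'; python3 -c "
from h import *
togo([505,256.3,325],3.11)"
```

```text
clock: 11.0
eef_pos: [500.1, 258.4, 192.4]
eef_rot: [3.141, 0.0, 3.109]
wrist_force: [-0.5, -0.5, -7.4]
finger_gap: 53.3
finger_force: 45.0
t 11.0 at [500.1 258.4 192.4] shift [  -5.    -1.9 -132.6] turn [ 0.     0.    -0.001] F [-0.5 -0.5 -7.4]
```

```bash
python3 -m crank '[[50,0,0,-10,0,0,0],[50,0,0,-30,0,0,0],[50,0,0,-55,0,0,0],[50,0,0,-80,0,0,0],[50,0,0,-105,0,0,0],[50,0,0,-125,0,0,0],[50,0,0,-135,0,0,0],[50,0,0,-140,0,0,0],[50,0,0,-140,0,0,0]]'; python3 -c "
from h import *
togo([595,100,330],3.06);togo([593,-272,330],3.02)"
```

```text
clock: 11.9
eef_pos: [500.7, 258.3, 332.4]
eef_rot: [3.141, 0.001, 3.109]
wrist_force: [-0.5, -0.1, -1.7]
finger_gap: 46.7
finger_force: 0.0
t 11.9 at [500.7 258.3 332.4] shift [ -99.4 -155.1    2.5] turn [0.    0.001 0.049] F [-0.5 -0.1 -1.7]
t 11.9 at [500.7 258.3 332.4] shift [-109.7 -526.9    2.3] turn [0.    0.001 0.089] F [-0.5 -0.1 -1.7]
```

The grip was lost: gap 46.7 mm, force 0. I'll look.

```bash
python3 - <<'E'
from h import *
p,d,K,R,t=shot("wrist"); np.savez("w4.npz",p=p,d=d,K=K,R=R,t=t)
q,d,K,R,t=shot("scene"); np.savez("s4.npz",p=q,d=d,K=K,R=R,t=t)
cv2.imwrite("pics/w4.png",np.vstack([cv2.resize(p[...,::-1],(400,300)),cv2.resize(q[150:330,270:470,::-1],(400,300))]))
E
```

```text
(no output)
```

View pics/w4.png

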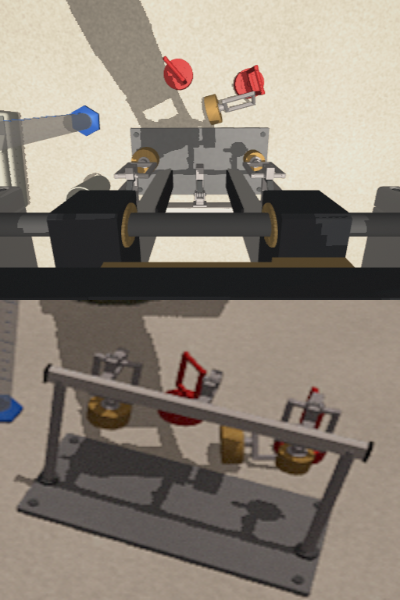

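The mass has slipped out and lies on its side on the bench: disc at wrist (212,108) of 400 px, link pointing to +y at (238,102), between the rack and the red pieces. The neighbours still hang. It can be recovered: I'll grip the link near its top bar with more force and let the disc swing down as I lift gently. First I measure it.

```bash
python3 - <<'E'
from h import *
np.set_printoptions(precision=1,suppress=True)
f=np.load("w4.npz");p,d,K,R,t=[f[k] for k in"pdKRt"]
W=cloud(d,K,R,t);Z=W[...,2]
x0,y0,x1,y1=235,70,350,165
sub=p[y0:y1,x0:x1,::-1]; cv2.imwrite("pics/w5.png",cv2.resize(sub,None,fx=6.5,fy=6.2,interpolation=cv2.INTER_CUBIC))
hsv=cv2.cvtColor(p,cv2.COLOR_RGB2HSV); h,s,v=cv2.split(hsv)
roi=np.zeros(h.shape,bool); roi[y0:y1,x0:x1]=1; front=(W[...,0]<505)&roi
red=(s>140)&((h<8)|(h>172))&front
br=(s>110)&(h>10)&(h<28)&front
gr=front&(Z>8)&~red&~br&(s<90)
for n,m in(("red",red),("brass",br),("grey",gr)):
  for c,st,k in comps(m,25):
    print(n,c,st,np.nanmedian(W[k],0)); print(np.nanpercentile(W[k],[2,98],0)); print("rect",cv2.minAreaRect(W[k][~np.isnan(W[k][:,0])][:,:2].astype(np.float32)))
E
```

```text
red [239.4  95.4] [235  77  12  37 314] [377.7 235.2  25.4]
[[351.3 228.1  17.3]
 [402.  245.9 101.7]]
rect ((377.0412292480469, 237.40335083007812), (18.616363525390625, 57.0719108581543), 87.00506591796875)
red [319.1 104.3] [ 300   83   39   40 1064] [397.8 364.4  26.7]
[[375.  339.8  23. ]
 [422.3 397.2 104.9]]
rect ((397.1220703125, 370.1754455566406), (62.9978141784668, 53.5163688659668), 81.53173065185547)
brass [271.9 139.9] [262 121  22  39 579] [451.  286.9  60.6]
[[423.8 272.3  35.8]
 [479.8 304.7  66.5]]
rect ((451.8592224121094, 288.6825256347656), (60.48947525024414, 30.593482971191406), 13.64426040649414)
grey [303.6 130.7] [279 117  48  28 588] [439.4 340.5  49.4]
[[419.9 301.8  21.2]
 [457.2 377.7  71.8]]
rect ((440.126953125, 339.288818359375), (30.456687927246094, 81.6732406616211), 14.094998359680176)
grey [270.5 164. ] [249 164  44   1  44] [496.5 286.5   9.7]
[[495.3 248.6   8.8]
 [497.8 324.6  11.8]]
rect ((496.4902648925781, 286.6093444824219), (79.2637939453125, 0.405441015958786), 87.95404815673828)
grey [318.5 164. ] [294 164  50   1  50] [499.5 374.8   9.8]
[[498.1 331.5   8.6]
 [500.8 418.1  11.4]]
rect ((499.48248291015625, 375.1134033203125), (90.3936996459961, 0.3970012068748474), 88.15155792236328)
```

View pics/w5.png

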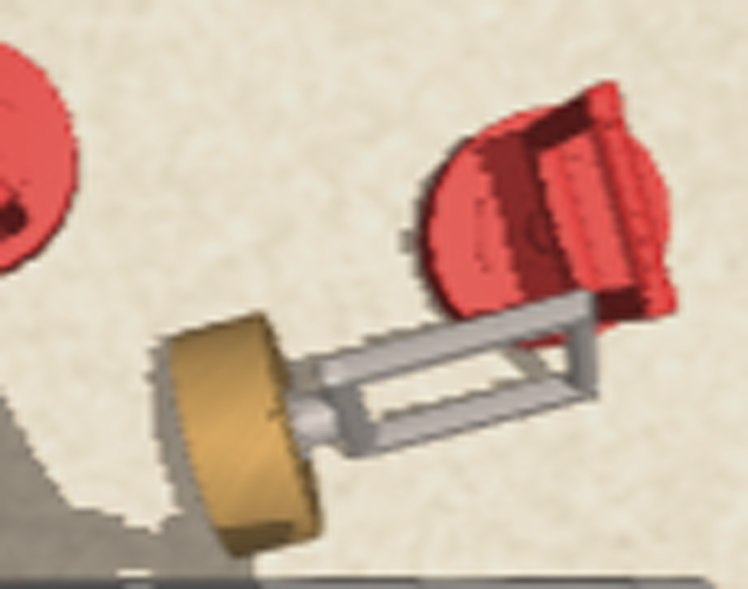

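The crop shows the mass on its side: disc at (240,440), top bar at (585,345). The frame is rolled about 55° about its axis and its end lies beside the left red piece.

The rack is too close to work there. So I'll pick the disc up by its flat faces with the body along y, carry it to open bench near +y, and stand it up there. I need the roll sense first.

```bash
python3 - <<'E'
from h import *
np.set_printoptions(precision=1,suppress=True)
f=np.load("w4.npz");p,d,K,R,t=[f[k] for k in"pdKRt"]
W=cloud(d,K,R,t);Z=W[...,2]
hsv=cv2.cvtColor(p,cv2.COLOR_RGB2HSV); h,s,v=cv2.split(hsv)
front=(W[...,0]<490)&(W[...,0]>405)&(W[...,1]>260)&(W[...,1]<395)
br=(s>110)&(h>10)&(h<28)&front&(Z>20)
gr=front&(Z>14)&~br&(s<70)&(W[...,1]>303)
B=W[br]; G=W[gr]
top=B[B[:,2]>62]; print("disc top ridge",len(top),top.mean(0),top.min(0),top.max(0), "zmax",np.percentile(B[:,2],98))
vx=cv2.fitLine(G[:,:2].astype(np.float32),cv2.DIST_L2,0,.01,.01).ravel(); print("axis",vx)
a=vx[:2]*np.sign(vx[1]); u=np.array([a[1],-a[0]]); o=top.mean(0)[:2]
for n,Q in(("B",B),("G",G)):
  A=(Q[:,:2]-o)@a; U=(Q[:,:2]-o)@u
  print(n,"along",np.percentile(A,[1,99]),"u",np.percentile(U,[1,99]))
  for lo in range(-32,32,6):
    k=(U>=lo)&(U<lo+6)
    if k.sum()>5: print(lo,k.sum(),"z",np.percentile(Q[k,2],[10,50,90]),"A",np.percentile(A[k],[3,97]))
togo([o[0]+16*u[0],o[1]+16*u[1],330],np.arctan2(a[0],-a[1])); print(o,a,u)
E
```

```text
disc top ridge 2492 [477.9 285.  418.4] [435.4 260.   62. ] [484.1 304.9 459.2] zmax 458.36519251078914
axis [  0.6  -0.8 472.6 320.7]
B along [-20.7  36.6] u [-42.4  15.7]
-32 73 z [57.8 62.1 63.3] A [ 9.  38.7]
-26 70 z [61.4 63.8 65.6] A [ 5.9 36.5]
-20 67 z [62.  64.1 66.2] A [ 2.9 30.3]
-14 284 z [ 63.3 456.9 458.1] A [-21.4  23. ]
-8 655 z [439.  450.3 457.5] A [-15.   15.1]
-2 587 z [443.1 455.3 457.5] A [-8.3 15.5]
4 501 z [453.9 456.1 457.8] A [-2.3 13.8]
10 444 z [454.3 456.2 457.9] A [ 4.7 11.3]
16 13 z [454.  455.3 457.3] A [10.9 11.6]
G along [13.  95.8] u [-12.2  37.8]
-20 35 z [48.4 61.5 62.9] A [36.9 55.6]
-14 82 z [43.1 62.5 64.8] A [33.  68.7]
-8 89 z [41.6 63.2 66.9] A [29.  80.2]
-2 83 z [ 35.2  67.8 445.3] A [20.3 91.7]
4 440 z [ 69.6 450.7 454.2] A [16.4 96.5]
10 1296 z [445.3 464.7 469.3] A [12.8 58.2]
16 1225 z [443.4 447.2 462.8] A [18.  70.5]
22 1564 z [432.5 439.4 447.9] A [25.6 77.2]
28 230 z [ 37.5 433.5 445.1] A [29.5 94.5]
t 12.0 at [500.5 258.2 331.3] shift [11.4 36.7  1.3] turn [-0.  -0.  -0.7] F [ 0.2  0.5 -0.2]
[477.9 285. ] [-0.6  0.8] [0.8 0.6]
```

Gripper pixels got in; I'll limit z.

```bash
python3 - <<'E'
from h import *
np.set_printoptions(precision=2,suppress=True)
f=np.load("w4.npz");p,d,K,R,t=[f[k] for k in"pdKRt"]
W=cloud(d,K,R,t);W[W[...,2]>120]=np.nan;Z=W[...,2]
hsv=cv2.cvtColor(p,cv2.COLOR_RGB2HSV); h,s,v=cv2.split(hsv)
front=(W[...,0]<490)&(W[...,0]>405)&(W[...,1]>260)&(W[...,1]<395)
br=(s>110)&(h>10)&(h<28)&front&(Z>20)
gr=front&(Z>14)&~br&(s<70)&(W[...,1]>303)
B=W[br]; G=W[gr]
top=B[B[:,2]>63]; print("ridge",len(top),np.median(top,0))
vx=cv2.fitLine(G[:,:2].astype(np.float32),cv2.DIST_L2,0,.01,.01).ravel(); print("axis",vx)
a=vx[:2]*np.sign(vx[1]); u=np.array([a[1],-a[0]]); o=np.median(top,0)[:2]
for n,Q in(("B",B),("G",G)):
  A=(Q[:,:2]-o)@a; U=(Q[:,:2]-o)@u
  print(n,"along",np.percentile(A,[1,99]),"u",np.percentile(U,[1,99]))
  for lo in range(-32,32,6):
    k=(U>=lo)&(U<lo+6)
    if k.sum()>5: print(lo,k.sum(),"z",np.percentile(Q[k,2],[10,50,90]),"A",np.percentile(A[k],[3,97]))
# high link pts vs along: tilt of axis
A=(G[:,:2]-o)@a
for lo in range(10,90,12):
    k=(A>=lo)&(A<lo+12); print("A",lo,k.sum(),"z",np.percentile(G[k,2],[5,50,95]) if k.sum() else 0)
print(o,a,u)
E
```

```text
ridge 180 [453.43 288.5   64.33]
axis [  0.19  -0.98 438.74 341.  ]
B along [-14.39  14.65] u [-30.91  27.51]
-32 51 z [40.89 47.36 51.98] A [-11.41  11.35]
-26 59 z [49.92 55.46 58.48] A [-12.53  12.98]
-20 65 z [54.29 59.57 62.72] A [-13.98  12.58]
-14 63 z [60.39 62.73 64.48] A [-14.21  10.31]
-8 59 z [62.24 64.19 66.19] A [-14.12   9.8 ]
-2 59 z [61.97 64.23 66.47] A [-13.56  10.03]
4 60 z [61.3  63.62 65.71] A [-13.71  10.89]
10 60 z [55.37 61.41 63.7 ] A [-12.74  14.7 ]
16 54 z [52.26 57.87 60.32] A [-11.1   15.45]
22 46 z [48.63 51.61 55.26] A [-9.82 13.36]
G along [15.6  91.96] u [-18.96  11.75]
-20 131 z [61.99 66.85 71.53] A [24.29 85.3 ]
-14 128 z [61.04 65.14 70.05] A [21.86 85.27]
-8 51 z [41.7  50.63 56.91] A [16.34 90.38]
-2 85 z [24.88 39.94 44.19] A [15.23 90.59]
4 140 z [22.9  27.68 32.02] A [18.18 91.81]
10 29 z [19.73 22.95 25.75] A [30.91 79.79]
A 10 44 z [38.55 42.74 60.29]
A 22 100 z [23.94 53.3  63.78]
A 34 79 z [20.86 62.35 65.5 ]
A 46 84 z [22.75 63.63 67.52]
A 58 83 z [25.06 65.65 69.6 ]
A 70 83 z [26.08 67.13 71.81]
A 82 91 z [28.57 48.36 72.22]
[453.43 288.5 ] [-0.19  0.98] [0.98 0.19]
```

```bash
python3 -c "
from h import *
togo([468.3,290.4,300],3.333)"
python3 -m crank '[[64,16,15,20,0,0,-0.112],[64,25,36,30,0,0,-0.224],[64,25,36,30,0,0,-0.224],[64,25,36,30,0,0,-0.224]]'; python3 -c "
from h import *
togo([468.3,290.4,38],3.333)"
```

```text
t 12.0 at [500.5 258.2 331.3] shift [33.2 31.2 31.3] turn [-0.    -0.001 -0.224] F [ 0.2  0.5 -0.2]
clock: 12.4
eef_pos: [476.7, 295.0, 301.7]
eef_rot: [-3.141, -0.001, -2.952]
wrist_force: [0.7, -0.3, 0.3]
finger_gap: 60.6
finger_force: 0.0
t 12.4 at [476.7 295.  301.7] shift [  8.9  -2.8 263.7] turn [-0.    -0.001 -0.002] F [ 0.7 -0.3  0.3]
```

```bash
python3 -m crank '[[64,9,-3,40,0,0,0],[64,9,-3,90,0,0,0],[64,9,-3,140,0,0,0],[64,9,-3,190,0,0,0],[64,9,-3,220,0,0,0],[64,9,-3,240,0,0,0],[64,9,-3,255,0,0,0],[64,9,-3,263,0,0,0],[64,9,-3,263,0,0,0]]' ; python3 -c "
from h import *
togo([468.3,290.4,38],3.333)"; python3 -m crank '[[20,0,0,0,0,0,0],[20,0,0,0,0,0,0],[20,0,0,0,0,0,0],[20,0,0,0,0,0,0],[20,0,0,0,0,0,0],[20,0,0,0,0,0,0]]' 5
```

```text
clock: 13.3
eef_pos: [468.6, 289.8, 38.6]
eef_rot: [-3.141, -0.001, -2.952]
wrist_force: [0.4, 0.1, 0.2]
finger_gap: 60.2
finger_force: 0.0
t 13.3 at [468.6 289.8  38.6] shift [0.2 0.6 0.6] turn [-0.    -0.001 -0.002] F [0.4 0.1 0.2]
clock: 13.9
eef_pos: [468.8, 290.9, 39.6]
eef_rot: [3.141, 0.001, -2.95]
wrist_force: [1.2, 4.8, 3.2]
finger_gap: 27.4
finger_force: 5.4
```

```bash
python3 -m crank '[[20,0,0,0,0,0,0],[20,0,0,0,0,0,0],[20,0,0,0,0,0,0],[20,0,0,-1,0,0,0],[20,0,0,-3,0,0,0],[20,0,0,-6,0,0,0],[20,0,0,-9,0,0,0],[20,0,0,-12,0,0,0],[20,0,0,-15,0,0,0],[20,0,0,-15,0,0,0]]' 60
```

```text
clock: 14.9
eef_pos: [468.6, 290.4, 54.4]
eef_rot: [-3.142, 0.0, -2.95]
wrist_force: [-0.2, -0.5, -7.9]
finger_gap: 24.9
finger_force: 58.1
```

```bash
python3 -m crank '[[20,0,0,-2,0,0,0],[20,0,0,-6,0,0,0],[20,0,0,-12,0,0,0],[20,0,0,-20,0,0,0],[20,0,0,-28,0,0,0],[20,0,0,-36,0,0,0],[20,0,0,-44,0,0,0],[20,0,0,-50,0,0,0],[20,0,0,-54,0,0,0],[20,0,0,-56,0,0,0]]'; python3 -m crank '[[20,0,0,-2,0,0,0],[20,0,0,-6,0,0,0],[20,0,0,-12,0,0,0],[20,0,0,-20,0,0,0],[20,0,0,-28,0,0,0],[20,0,0,-36,0,0,0],[20,0,0,-44,0,0,0],[20,0,0,-50,0,0,0],[20,0,0,-54,0,0,0],[20,0,0,-56,0,0,0]]';python3 -c "
from h import *
togo([436,460,166],3.333)"
```

```text
clock: 15.9
eef_pos: [468.5, 290.5, 110.5]
eef_rot: [3.141, 0.0, -2.95]
wrist_force: [0.3, -0.4, -8.4]
finger_gap: 25.6
finger_force: 58.0
clock: 16.9
eef_pos: [468.5, 290.4, 166.4]
eef_rot: [3.142, 0.0, -2.95]
wrist_force: [0.0, 0.3, -8.2]
finger_gap: 25.3
finger_force: 58.0
t 16.9 at [468.5 290.4 166.4] shift [ -0.3 172.7   0.4] turn [ 0.  0. -0.] F [ 0.   0.3 -8.2]
```

```bash
python3 -m crank '[[20,0,2,0,0,0,0],[20,0,6,0,0,0,0],[20,0,12,0,0,0,0],[20,0,20,0,0,0,0],[20,0,30,0,0,0,0],[20,0,41,0,0,0,0],[20,0,53,0,0,0,0],[20,0,65,0,0,0,0],[20,0,77,0,0,0,0],[20,0,89,0,0,0,0]]'; python3 -m crank '[[20,0,12,0,0,0,0],[20,0,24,0,0,0,0],[20,0,36,0,0,0,0],[20,0,47,0,0,0,0],[20,0,57,0,0,0,0],[20,0,66,0,0,0,0],[20,0,74,0,0,0,0],[20,0,80,0,0,0,0],[20,0,83,0,0,0,0],[20,0,84,0,0,0,0]]'; python3 - <<'E'
from h import *
np.set_printoptions(precision=2,suppress=True)
togo([436,460,40],3.333)
p,d,K,R,t=shot("scene"); cv2.imwrite("pics/s6.png",cv2.resize(p[100:300,330:512,::-1],(600,600)))
p,d,K,R,t=shot("wrist"); cv2.imwrite("pics/w6.png",p[...,::-1])
cv2.imwrite("pics/c6.png",np.hstack([cv2.imread("pics/s6.png"),cv2.resize(cv2.imread("pics/w6.png"),(800,600))[:,300:500]]))
E
```

```text
clock: 17.9
eef_pos: [451.3, 378.9, 166.0]
eef_rot: [-3.142, -0.0, -2.95]
wrist_force: [0.3, 0.9, -8.1]
finger_gap: 25.2
finger_force: 58.0
clock: 18.9
eef_pos: [435.5, 460.4, 166.0]
eef_rot: [-3.141, -0.0, -2.95]
wrist_force: [0.3, 0.9, -8.5]
finger_gap: 25.3
finger_force: 58.0
t 18.9 at [435.5 460.4 166. ] shift [ -0.4  -0.5 126. ] turn [-0. -0. -0.] F [ 0.3  0.9 -8.5]
```

View pics/c6.png

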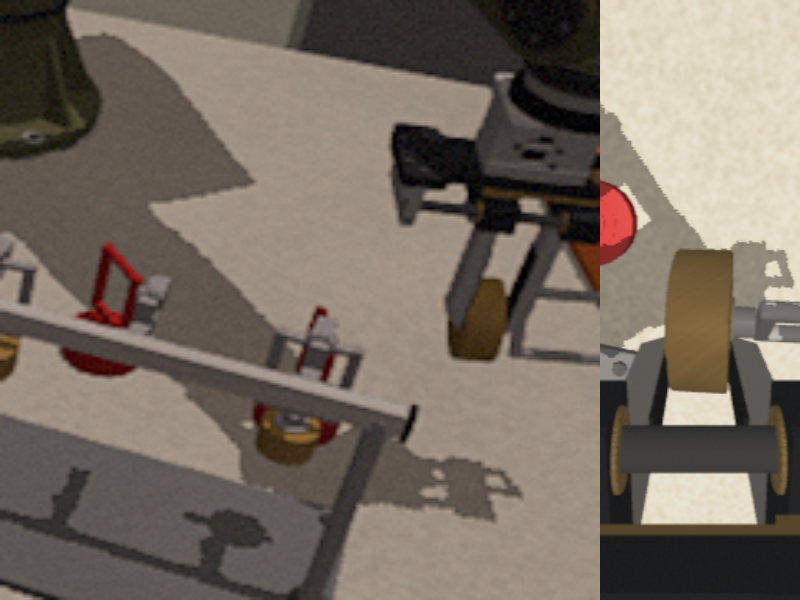

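The disc is held by its faces, with the link horizontal toward +y and the frame now nearly upright (scene crop (555,325)). Pieces on the rack and the red ones are undisturbed. I'll lower it here.

```bash
python3 -m crank '[[20,0,0,3,0,0,0],[20,0,0,9,0,0,0],[20,0,0,19,0,0,0],[20,0,0,33,0,0,0],[20,0,0,50,0,0,0],[20,0,0,67,0,0,0],[20,0,0,84,0,0,0],[20,0,0,98,0,0,0],[20,0,0,108,0,0,0],[20,0,0,114,0,0,0]]'; python3 -m crank '[[20,0,0,2,0,0,0],[20,0,0,4,0,0,0],[20,0,0,4,0,0,0]]'; python3 -m crank '[[20,0,0,2,0,0,0],[20,0,0,4,0,0,0],[20,0,0,4,0,0,0]]'
```

```text
clock: 20.0
eef_pos: [435.4, 460.0, 50.8]
eef_rot: [-3.141, -0.001, -2.95]
wrist_force: [-0.5, -0.8, -8.0]
finger_gap: 25.4
finger_force: 58.0
clock: 20.3
eef_pos: [435.7, 460.4, 48.4]
eef_rot: [3.141, 0.0, -2.95]
wrist_force: [0.1, 0.4, -9.0]
finger_gap: 25.3
finger_force: 58.0
clock: 20.6
eef_pos: [435.5, 460.2, 43.9]
eef_rot: [-3.141, -0.0, -2.95]
wrist_force: [0.2, 0.2, -8.3]
finger_gap: 25.2
finger_force: 58.0
```

```bash
python3 -m crank '[[20,0,0,2,0,0,0],[20,0,0,4,0,0,0],[20,0,0,4,0,0,0]]'; python3 -m crank '[[20,0,0,1,0,0,0],[20,0,0,2,0,0,0],[20,0,0,2,0,0,0]]'
```

```text
clock: 20.9
eef_pos: [435.8, 460.4, 40.2]
eef_rot: [3.141, 0.001, -2.95]
wrist_force: [0.5, 0.3, -5.6]
finger_gap: 25.3
finger_force: 58.0
clock: 21.2
eef_pos: [436.6, 460.7, 39.7]
eef_rot: [3.141, 0.003, -2.95]
wrist_force: [1.7, -2.3, 7.6]
finger_gap: 25.3
finger_force: 58.0
```

```bash
python3 -m crank '[[20,0,0,-1,0,0,0],[20,0,0,-1,0,0,0]]' 5; python3 -m crank '[[30,0,0,0,0,0,0],[35,0,0,0,0,0,0],[45,0,0,0,0,0,0],[64,0,0,0,0,0,0],[64,0,0,-15,0,0,0],[64,0,0,-60,0,0,0],[64,0,0,-110,0,0,0],[64,0,0,-160,0,0,0],[64,0,0,-200,0,0,0],[64,0,0,-200,0,0,0]]'; cat > lie.py <<'E'
from h import *
import sys
np.set_printoptions(precision=2,suppress=True)
def lie(cam="wrist",box=(360,480,400,580),zc=110):
    p,d,K,R,t=shot(cam)
    W=cloud(d,K,R,t);W[W[...,2]>zc]=np.nan;Z=W[...,2]
    h,s,v=cv2.split(cv2.cvtColor(p,cv2.COLOR_RGB2HSV))
    f=(W[...,0]>box[0])&(W[...,0]<box[1])&(W[...,1]>box[2])&(W[...,1]<box[3])&(Z>9)
    br=f&(s>110)&(h>10)&(h<28)
    gr=f&~br&(s<70)
    return W[br],W[gr]
if __name__=="__main__":
    B,G=lie(); print(len(B),len(G))
    top=B[B[:,2]>np.percentile(B[:,2],95)-2]; o=np.median(top,0); print("disc top",o)
    k=(abs(G[:,0]-o[0])<60)
    G=G[k]; vx=cv2.fitLine(G[:,:2].astype(np.float32),cv2.DIST_HUBER,0,.01,.01).ravel()
    a=vx[:2]*np.sign(vx[1]); u=np.array([a[1],-a[0]]); print("axis",a,"pt",vx[2:])
    for n,Q in(("B",B),("G",G)):
        A=(Q[:,:2]-o[:2])@a;U=(Q[:,:2]-o[:2])@u
        print(n,"A",np.percentile(A,[1,50,99]),"U",np.percentile(U,[1,50,99]))
        for lo in range(-36,36,6):
            k=(U>=lo)&(U<lo+6)
            if k.sum()>5: print(lo,k.sum(),"z",np.percentile(Q[k,2],[5,50,95]),"A",np.percentile(A[k],[3,97]))
    A=(G[:,:2]-o[:2])@a
    for lo in range(10,110,10):
        k=(A>=lo)&(A<lo+10); print("A",lo,k.sum(),np.percentile(G[k,2],[5,50,95]) if k.sum() else 0)
    c=o[:2]+89*a; togo([c[0],c[1],30],np.arctan2(u[0],-u[1]))
E
python3 lie.py
```

```text
clock: 21.4
eef_pos: [435.8, 460.9, 39.7]
eef_rot: [3.14, 0.001, -2.95]
wrist_force: [1.8, 4.0, 0.7]
finger_gap: 26.3
finger_force: 5.0
clock: 22.4
eef_pos: [436.7, 461.2, 246.9]
eef_rot: [3.136, 0.009, -2.95]
wrist_force: [0.3, 0.6, -0.0]
finger_gap: 59.5
finger_force: 0.0
779 757
disc top [417.44 460.56  63.67]
axis [-0.06  1.  ] pt [416.17 511.83]
B A [-12.81   0.46  13.52] U [-30.52  -3.88  27.37]
-36 13 z [35.49 38.04 42.58] A [-7.32  5.87]
-30 83 z [40.14 47.51 52.36] A [-8.42 13.49]
-24 86 z [51.38 55.11 57.9 ] A [-9.06 13.7 ]
-18 90 z [57.11 59.62 61.87] A [-9.69 13.3 ]
-12 87 z [60.61 62.63 64.19] A [-10.51  12.6 ]
-6 87 z [62.44 63.64 65.11] A [-11.13  12.01]
0 82 z [62.62 64.01 65.14] A [-11.45  11.56]
6 79 z [61.52 62.79 64.33] A [-12.1   10.76]
12 69 z [58.07 60.56 62.3 ] A [-12.63   9.41]
18 63 z [53.49 56.93 58.84] A [-13.33   9.21]
24 40 z [47.52 50.95 54.07] A [-12.61   8.32]
G A [-13.02  52.69  90.39] U [-12.73   1.59  26.34]
-18 11 z [16.54 52.51 53.98] A [-11.43  36.94]
-12 162 z [51.19 53.91 55.96] A [25.37 84.42]
-6 183 z [36.27 53.33 55.62] A [17.62 90.34]
0 70 z [36.96 39.83 51.6 ] A [15.52 89.97]
6 48 z [27.91 35.5  41.76] A [15.35 89.42]
12 119 z [13.35 16.29 30.52] A [21.93 86.88]
18 135 z [13.37 15.92 21.78] A [22.41 86.  ]
24 21 z [11.81 14.41 36.49] A [-15.16  85.84]
A 10 33 [34.62 38.21 39.31]
A 20 123 [15.81 37.91 55.25]
A 30 93 [13.72 52.05 55.75]
A 40 86 [13.78 51.92 55.62]
A 50 85 [14.02 52.03 55.17]
A 60 84 [13.53 52.11 55.38]
A 70 88 [13.5  51.65 55.38]
A 80 130 [15.34 39.34 54.72]
A 90 14 [41.66 52.19 54.81]
A 100 0 0
t 22.45 at [436.1 460.7 243.1] shift [  7.5  91.  213.3] turn [0.01 0.   1.71] F [-0.4  0.  -0.3]
```

```bash
python3 -c "
from h import *
print(manip.read_state()['joints'])
togo([440,547.5,150],-1.606);togo([440,547.5,150],1.536)"
```

```text
[ 7.55066772e-01  4.66326301e-01  1.20677985e+00 -1.06758242e-04
  1.46254399e+00 -1.00690942e+00]
t 22.45 at [436.1 460.7 243.1] shift [-19.8  84.2  93.4] turn [-1.000e-03  6.000e-03 -1.344e+00] F [-0.4  0.  -0.3]
t 22.45 at [436.1 460.7 243.1] shift [-19.8  84.2  93.4] turn [7.000e-03 1.000e-03 1.797e+00] F [-0.4  0.  -0.3]
```

```bash
python3 -m crank '[[94,0,84,0,0,0,0.15],[94,-10,84,0,0,0,0.3],[94,-20,84,0,0,0,0.45],[94,-20,84,0,0,0,0.6],[94,-20,84,0,0,0,0.75],[94,-20,84,0,0,0,0.9],[94,-20,84,0,0,0,1.05],[94,-20,84,0,0,0,1.2],[94,-20,84,0,0,0,1.35],[94,-20,84,0,0,0,1.5]]'; python3 -m crank '[[94,0,0,0,0,0,0.15],[94,0,0,0,0,0,0.298],[94,0,0,0,0,0,0.298],[94,0,0,0,0,0,0.298]]';  python3 -c "
from h import *
togo([440,547.5,13],1.536)"
```

```text
clock: 23.45
eef_pos: [439.0, 546.1, 238.0]
eef_rot: [-3.14, 0.001, 1.827]
wrist_force: [-0.1, 0.4, 0.5]
finger_gap: 88.4
finger_force: 0.0
clock: 23.85
eef_pos: [439.1, 546.3, 238.4]
eef_rot: [-3.141, 0.001, 1.539]
wrist_force: [0.5, 0.1, 0.6]
finger_gap: 88.6
finger_force: 0.0
t 23.85 at [439.1 546.3 238.4] shift [  1.4   1.  225.4] turn [-0.001  0.001  0.003] F [0.5 0.1 0.6]
```

```bash
python3 -m crank '[[94,1,1,40,0,0,0],[94,1,1,85,0,0,0],[94,1,1,130,0,0,0],[94,1,1,170,0,0,0],[94,1,1,200,0,0,0],[94,1,1,215,0,0,0],[94,1,1,222,0,0,0],[94,1,1,224,0,0,0],[94,1,1,224,0,0,0]]'; python3 -m crank '[[5,0,0,0,0,0,0],[5,0,0,0,0,0,0],[5,0,0,0,0,0,0],[5,0,0,0,0,0,0],[5,0,0,0,0,0,0],[5,0,0,0,0,0,0],[5,0,0,0,0,0,0],[5,0,0,0,0,0,0],[5,0,0,0,0,0,0],[5,0,0,0,0,0,0]]' 6; python3 -c "
from h import *
togo([440,547.5,13],1.536)"
```

```text
clock: 24.75
eef_pos: [440.8, 548.0, 16.4]
eef_rot: [3.14, -0.001, 1.535]
wrist_force: [-0.2, 0.3, 0.8]
finger_gap: 87.7
finger_force: 0.0
clock: 25.75
eef_pos: [440.3, 547.5, 15.0]
eef_rot: [-3.142, 0.0, 1.535]
wrist_force: [0.2, 0.2, -0.6]
finger_gap: 11.8
finger_force: 0.1
t 25.75 at [440.3 547.5  15. ] shift [ 0.  -0.3  2. ] turn [-0.     0.    -0.001] F [ 0.2  0.2 -0.6]
```

```bash
python3 -m crank '[[5,0,0,0,0,0,0],[5,0,0,0,0,0,0],[5,0,0,0,0,0,0]]' 15; python3 - <<'E'
from lie import *
for cam in("wrist","scene","top"):
    B,G=lie(cam,(370,500,420,570),75); print(cam,len(B),len(G))
    if len(B)>20: print("B",np.percentile(B,[2,50,98],0).tolist())
    for lo in range(480,560,10):
        k=(G[:,1]>=lo)&(G[:,1]<lo+10)
        if k.sum()>4: print(lo,k.sum(),"x",np.percentile(G[k,0],[5,50,95]),"z",np.percentile(G[k,2],[5,50,95]))
E
```

```text
clock: 26.05
eef_pos: [440.5, 547.5, 15.1]
eef_rot: [3.141, -0.0, 1.535]
wrist_force: [1.4, -0.8, 0.2]
finger_gap: 7.9
finger_force: 15.0
wrist 54 2659
B [[427.9489621357158, 471.7520019157771, 9.285607166228358], [429.6360179444955, 472.6355993119878, 13.070792992658243], [446.6299462731623, 473.7607968026072, 23.08953452458992]]
480 71 x [431.48 443.13 444.63] z [28.63 34.26 36.62]
490 83 x [434.69 438.84 442.36] z [55.61 57.15 58.21]
500 215 x [435.07 438.62 442.56] z [55.29 56.84 58.03]
510 148 x [435.38 439.08 442.65] z [54.92 56.53 57.47]
530 102 x [435.78 439.19 443.03] z [53.58 55.1  55.95]
540 284 x [435.87 439.84 443.58] z [24.88 54.73 64.61]
550 1668 x [426.14 439.69 454.02] z [21.19 48.37 70.4 ]
scene 343 334
B [[419.5912407508359, 447.9395064132386, 15.757074373641467], [459.4694975102259, 458.56505196703614, 49.528810725054996], [473.42353075159383, 472.28676622814504, 65.37226320207246]]
480 55 x [437.72 443.36 447.97] z [13.34 35.86 54.95]
490 46 x [437.8  443.66 447.31] z [10.1  42.95 58.12]
500 28 x [438.31 442.11 446.52] z [10.19 52.54 56.59]
510 28 x [439.52 442.58 445.69] z [ 9.75 52.36 57.31]
520 14 x [439.15 445.47 447.53] z [50.31 55.01 56.43]
530 45 x [433.53 450.78 458.9 ] z [14.71 33.47 53.34]
540 60 x [452.95 456.22 459.95] z [22.88 41.71 58.17]
550 38 x [454.04 457.   459.54] z [22.15 41.02 55.9 ]
top 258 111
B [[408.74003965230685, 447.6045986072934, 14.02208634785358], [437.01502858849915, 453.8512927701919, 52.526246885806074], [468.4163261317242, 475.07407576741343, 66.3362954190426]]
480 9 x [437.06 440.25 443.46] z [39.94 50.22 58.65]
490 10 x [437.08 440.24 443.39] z [55.33 56.81 59.97]
500 9 x [437.12 440.28 443.44] z [54.2  56.11 58.21]
510 8 x [437.18 440.33 443.51] z [51.48 54.21 59.78]
520 10 x [437.21 440.34 443.52] z [51.62 56.48 58.76]
530 43 x [427.79 446.68 456.35] z [24.06 49.67 60.66]
540 20 x [424.68 437.32 453.51] z [20.14 52.43 58.54]
```

The frame is now upright and pinched on the bar (gap 7.9 mm). I'll pull it 35 mm toward +y, clear of the red piece, then tip it up along an arc about the base edge.

```bash
python3 -m crank '[[5,0,0,0,0,0,0],[5,2,0,0,0,0,0],[5,7,0,0,0,0,0],[5,14,0,0,0,0,0],[5,21,0,0,0,0,0],[5,28,0,0,0,0,0],[5,33,0,0,0,0,0],[5,35,0,0,0,0,0],[5,35,0,0,0,0,0]]' 40; python3 -m crank '[[5,-1,0,-4,0,0,0],[5,-3,0,-9,0,0,0],[5,-7,0,-17,0,0,0],[5,-12,0,-25,0,0,0],[5,-17,0,-32,0,0,0],[5,-17,0,-32,0,0,0]]'; python3 - <<'E'
from lie import *
for cam in("scene",):
    B,G=lie(cam,(370,500,420,620),110); print(cam,len(B),len(G))
    if len(B)>20: print("B",np.percentile(B,[2,50,98],0).tolist())
    for lo in range(480,600,10):
        k=(G[:,1]>=lo)&(G[:,1]<lo+10)
        if k.sum()>4: print(lo,k.sum(),"x",np.percentile(G[k,0],[5,50,95]),"z",np.percentile(G[k,2],[5,50,95]))
E
```

```text
clock: 27.1
eef_pos: [441.4, 582.2, 14.9]
eef_rot: [-3.141, 0.001, 1.535]
wrist_force: [-0.3, -4.3, 1.0]
finger_gap: 7.5
finger_force: 40.0
clock: 27.7
eef_pos: [441.5, 565.3, 48.9]
eef_rot: [3.14, -0.002, 1.534]
wrist_force: [0.1, 0.5, -4.3]
finger_gap: 7.3
finger_force: 40.0
scene 334 379
B [[427.65313104027695, 472.114610297896, 22.160000653235237], [461.3986369086057, 487.1714835149603, 53.40720495251677], [473.2534437147916, 504.637180781134, 66.5214172108214]]
500 35 x [433.76 443.22 453.43] z [26.09 45.07 67.69]
510 61 x [439.8  443.45 447.31] z [33.15 51.25 70.71]
520 50 x [438.84 443.57 446.85] z [19.92 37.   73.91]
530 47 x [438.7  443.46 447.26] z [22.94 69.2  78.92]
540 41 x [440.17 444.17 446.85] z [24.36 34.54 81.12]
550 87 x [436.1  448.39 460.08] z [30.9  67.5  88.26]
560 45 x [439.77 448.79 459.94] z [31.75 40.86 76.25]
570 10 x [441.38 445.62 450.23] z [34.44 38.7  42.58]
```

```bash
python3 -m crank '[[5,-2,0,-3,0,0,0],[5,-6,0,-7,0,0,0],[5,-12,0,-13,0,0,0],[5,-19,0,-19,0,0,0],[5,-27,0,-24,0,0,0],[5,-35,0,-29,0,0,0],[5,-43,0,-33,0,0,0],[5,-48,0,-35,0,0,0],[5,-52,0,-36,0,0,0],[5,-52,0,-36,0,0,0]]'; python3 - <<'E'
from lie import *
for cam in("scene",):
    B,G=lie(cam,(370,500,420,620),130); print(cam,len(B),len(G))
    if len(B)>20: print("B",np.percentile(B,[2,50,98],0).tolist())
    for lo in range(480,600,10):
        k=(G[:,1]>=lo)&(G[:,1]<lo+10)
        if k.sum()>4: print(lo,k.sum(),"x",np.percentile(G[k,0],[5,50,95]),"z",np.percentile(G[k,2],[5,50,95]))
E
```

```text
clock: 28.75
eef_pos: [439.2, 513.1, 83.1]
eef_rot: [3.142, 0.0, 1.534]
wrist_force: [0.6, 0.6, -8.2]
finger_gap: 7.3
finger_force: 40.0
scene 393 513
B [[421.16022124982516, 446.52737547151486, 27.71752198940329], [458.13080252434344, 465.1546466693221, 50.57147156781593], [471.7517647260808, 495.56854595346914, 67.36795803613609]]
480 68 x [438.28 442.81 446.53] z [48.64 67.15 94.85]
490 53 x [434.91 442.38 447.62] z [ 30.31  91.63 106.93]
500 102 x [432.73 452.58 457.73] z [ 43.04 102.82 125.27]
510 101 x [439.94 454.71 458.16] z [ 49.75 103.57 127.8 ]
520 49 x [439.67 443.84 455.77] z [ 57.1   73.17 114.49]
530 48 x [438.6  442.99 446.39] z [ 68.76  81.15 104.95]
540 32 x [439.46 443.84 446.41] z [78.19 87.48 96.54]
```

```bash
python3 -m crank '[[5,0,0,2,0,0,0],[5,0,0,4,0,0,0],[5,0,0,4,0,0,0]]'; python3 -m crank '[[5,-2,0,2,0,0,0],[5,-4,0,4,0,0,0],[5,-4,0,4,0,0,0]]'
```

```text
clock: 29.1
eef_pos: [438.8, 513.5, 78.3]
eef_rot: [-3.141, 0.001, 1.535]
wrist_force: [0.5, -0.5, -8.5]
finger_gap: 7.4
finger_force: 40.0
clock: 29.4
eef_pos: [438.9, 509.2, 74.8]
eef_rot: [-3.141, 0.0, 1.535]
wrist_force: [-0.7, 0.9, -9.0]
finger_gap: 7.6
finger_force: 40.0
```

```bash
for i in 1 2 3; do python3 -c "
from h import *
s=manip.read_state();print(s['eef_pos'].round(1),s['wrist_force'].round(1))"; done | head -1; python3 -m crank '[[5,0,0,2,0,0,0],[5,0,0,4,0,0,0],[5,0,0,6,0,0,0],[5,0,0,6,0,0,0]]';python3 - <<'E'
from lie import *
B,G=lie("scene",(370,500,420,620),130)
print("B",np.percentile(B,[1,50,99],0).tolist())
L=np.array([[y,np.percentile(G[(G[:,1]>=y)&(G[:,1]<y+6),2],[4,96])[0],np.percentile(G[(G[:,1]>=y)&(G[:,1]<y+6),2],[4,96])[1]] for y in range(470,550,6) if ((G[:,1]>=y)&(G[:,1]<y+6)).sum()>4]);print(L)
top=B[B[:,1]<B[:,1].min()+6];print("B low-y",top.mean(0))
low=B[B[:,2]<np.percentile(B[:,2],4)];print("B low-z",low.mean(0))
E
```

```text
[438.9 509.2  74.8] [-0.7  0.9 -9. ]
clock: 29.8
eef_pos: [440.1, 511.3, 72.5]
eef_rot: [3.138, -0.005, 1.535]
wrist_force: [-1.9, 3.4, 15.0]
finger_gap: 7.4
finger_force: 40.0
B [[420.16104109612775, 439.7054226312408, 14.185288949190042], [458.8777113629855, 462.21458761595693, 41.315316444128236], [472.589603050407, 493.23124641537004, 60.969831671690486]]
[[470.    42.23  76.85]
 [476.    35.1   81.33]
 [482.    46.56  87.78]
 [488.    41.3   95.  ]
 [494.    20.12 100.58]
 [500.    34.25 119.22]
 [506.    36.1  119.81]
 [512.    43.41 119.73]
 [518.    47.36 114.28]
 [524.    54.47 100.87]
 [530.    58.11  95.29]
 [536.    65.77  87.64]
 [542.    71.58  82.2 ]]
B low-y [452.32 441.24  42.54]
B low-z [461.49 472.93  17.44]Exception ignored on flushing sys.stdout:
BrokenPipeError: [Errno 32] Broken pipe
Exception ignored on flushing sys.stdout:
BrokenPipeError: [Errno 32] Broken pipe
```

```bash
cat > st.py <<'E'
from lie import *
B,G=lie("scene",(370,500,380,620),130)
print("B",np.percentile(B,[1,50,99],0).round(1).tolist())
for y in range(400,550,8):
    k=(G[:,1]>=y)&(G[:,1]<y+8)
    if k.sum()>4: print(y,np.percentile(G[k,2],[4,96]).round(0),end=" ")
E
python3 -m crank '[[5,-4,0,-4,0,0,0],[5,-10,0,-7,0,0,0],[5,-17,0,-9.5,0,0,0],[5,-26,0,-11.5,0,0,0],[5,-35,0,-13.5,0,0,0],[5,-35,0,-13.5,0,0,0]]' 30; python3 st.py
```

```text
clock: 30.45
eef_pos: [437.8, 473.1, 82.6]
eef_rot: [-3.141, 0.001, 1.534]
wrist_force: [0.1, 1.1, -8.6]
finger_gap: 7.7
finger_force: 30.0
B [[427.8, 412.1, 20.4], [464.5, 446.4, 37.7], [471.3, 469.6, 55.5]]
440 [46. 86.] 448 [42. 95.] 456 [ 49. 123.] 464 [ 47. 128.] 472 [ 42. 125.] 480 [ 48. 125.] 488 [ 57. 110.] 496 [ 68. 105.] 504 [ 80. 100.] 512 [88. 95.]
```

```bash
python3 -m crank '[[5,0,0,3,0,0,0],[5,0,0,5,0,0,0],[5,0,0,7,0,0,0],[5,0,0,7,0,0,0]]'; python3 -m crank '[[5,-1,0,1,0,0,0],[5,-3,0,1,0,0,0],[5,-5,0,1,0,0,0],[5,-5,0,1,0,0,0]]' 12; python3 st.py
```

```text
clock: 30.9
eef_pos: [438.1, 475.3, 76.7]
eef_rot: [3.14, -0.002, 1.535]
wrist_force: [-1.3, 0.0, 3.6]
finger_gap: 7.4
finger_force: 30.0
clock: 31.3
eef_pos: [438.3, 470.4, 76.7]
eef_rot: [3.139, -0.003, 1.535]
wrist_force: [-0.7, 0.2, 9.4]
finger_gap: 7.9
finger_force: 12.0
B [[428.0, 410.4, 13.2], [462.8, 445.6, 31.3], [472.2, 470.4, 48.8]]
440 [38. 82.] 448 [38. 93.] 456 [ 46. 120.] 464 [ 24. 122.] 472 [ 38. 122.] 480 [ 43. 108.] 488 [ 55. 103.] 496 [67. 98.] 504 [79. 94.]
```

```bash
python3 -m crank '[[5,-3,0,-3,0,0,0],[5,-8,0,-4.5,0,0,0],[5,-13,0,-5.5,0,0,0],[5,-18,0,-6.5,0,0,0],[5,-24,0,-6.5,0,0,0],[5,-30,0,-6.5,0,0,0],[5,-36,0,-6.5,0,0,0],[5,-36,0,-6.5,0,0,0]]' 8; python3 st.py
```

```text
clock: 32.15
eef_pos: [436.3, 432.9, 81.1]
eef_rot: [3.142, 0.0, 1.534]
wrist_force: [-0.3, -0.2, -7.9]
finger_gap: 8.6
finger_force: 8.0
B [[427.4, 394.5, 13.2], [455.6, 432.7, 31.3], [469.0, 455.4, 46.3]]
416 [ 80. 123.] 424 [ 90. 127.] 432 [ 36. 126.] 440 [ 48. 125.] 448 [ 16. 114.] 456 [ 39. 110.] 464 [ 62. 107.] 472 [ 82. 105.]
```

```bash
python3 -m crank '[[5,-1,0,2,0,0,0],[5,-3,0,4,0,0,0],[5,-6,0,6,0,0,0],[5,-10,0,6,0,0,0],[5,-14,0,7,0,0,0],[5,-18,0,8,0,0,0],[5,-18,0,8,0,0,0]]' 5; python3 st.py
```

```text
clock: 32.9
eef_pos: [435.5, 414.9, 72.6]
eef_rot: [-3.141, 0.001, 1.534]
wrist_force: [0.9, -0.2, -6.1]
finger_gap: 7.9
finger_force: 5.0
B [[424.3, 393.6, 10.5], [452.4, 415.0, 26.3], [469.5, 454.2, 34.1]]
400 [ 84. 117.] 408 [ 20. 119.] 416 [ 88. 119.] 424 [103. 108.] 432 [ 30. 107.] 440 [ 43. 107.] 448 [ 20. 105.] 456 [ 61. 104.]
```

```bash
python3 -m crank '[[5,0,0,2,0,0,0],[5,0,0,4,0,0,0],[5,0,0,6,0,0,0],[5,0,0,6,0,0,0]]' 4; python3 st.py; python3 -m crank '[[5,0,0,1,0,0,0],[5,0,0,2,0,0,0],[5,0,0,2,0,0,0]]' 3; python3 st.py
```

```text
clock: 33.35
eef_pos: [436.0, 415.7, 67.6]
eef_rot: [3.14, -0.001, 1.535]
wrist_force: [2.0, -2.9, 2.9]
finger_gap: 7.9
finger_force: 4.0
B [[424.1, 392.9, 9.6], [451.6, 413.1, 25.3], [468.9, 453.7, 32.4]]
400 [ 72. 112.] 408 [ 22. 115.] 416 [ 87. 114.] 424 [ 95. 109.] 432 [ 28. 105.] 440 [ 42. 104.] 448 [ 24. 103.] 456 [ 23. 103.] clock: 33.7
eef_pos: [435.7, 415.6, 65.0]
eef_rot: [3.141, -0.0, 1.535]
wrist_force: [2.4, -2.6, 3.1]
finger_gap: 8.0
finger_force: 3.0
B [[426.0, 392.9, 9.8], [452.4, 413.0, 25.4], [470.6, 453.0, 32.3]]
400 [ 42. 109.] 408 [ 34. 111.] 416 [ 89. 112.] 424 [ 96. 109.] 432 [ 29. 102.] 440 [ 41. 104.] 448 [ 18. 100.] 456 [ 35. 102.]
```

```bash
python3 -m crank '[[5,-3,0,1,0,0,0],[5,-6,0,2,0,0,0],[5,-10,0,4,0,0,0],[5,-14,0,6,0,0,0],[5,-14,0,6,0,0,0]]' 3; python3 st.py
```

```text
clock: 34.25
eef_pos: [435.0, 401.2, 58.9]
eef_rot: [-3.141, 0.0, 1.535]
wrist_force: [1.6, 2.1, -1.7]
finger_gap: 8.1
finger_force: 3.0
B [[425.1, 392.4, 9.3], [451.1, 430.5, 23.9], [469.3, 451.8, 37.2]]
400 [ 40. 105.] 408 [ 20. 103.] 432 [28. 44.] 440 [ 42. 104.] 448 [ 16. 103.]
```

```bash
python3 -m crank '[[12,0,0,0,0,0,0],[20,0,0,0,0,0,0],[35,0,0,0,0,0,0],[35,0,0,0,0,0,0],[35,0,0,-20,0,0,0],[35,0,0,-60,0,0,0],[35,0,0,-105,0,0,0],[35,0,0,-150,0,0,0],[35,0,0,-180,0,0,0],[35,0,0,-180,0,0,0]]' 10; cat > up.py <<'E'
from lie import *
def up(cam,box,z0=0):
    B,G=lie(cam,box,z0+115)
    T=B[(B[:,2]>z0+21)]; print("disc top",len(T),np.percentile(T,[1,50,99],0).round(1).tolist())
    if len(T)>10: print("circle",cv2.minEnclosingCircle(T[:,:2].astype(np.float32)))
    Q=G[(G[:,2]>z0+96)&(G[:,2]<z0+110)]; print("bar",len(Q),np.percentile(Q,[1,50,99],0).round(1).tolist())
    if len(Q)>10:
        r=cv2.minAreaRect(Q[:,:2].astype(np.float32)); print(r)
        v=cv2.fitLine(Q[:,:2].astype(np.float32),cv2.DIST_HUBER,0,.01,.01).ravel(); print("dir",v, "zslope",np.polyfit((Q[:,:2]-v[2:])@v[:2],Q[:,2],1))
    return B,G
if __name__=="__main__": up("wrist",(380,480,370,480)); togo([437,423,250],1.536)
E
python3 up.py
```

```text
clock: 35.3
eef_pos: [436.0, 402.4, 243.8]
eef_rot: [3.136, -0.005, 1.535]
wrist_force: [-0.5, -0.1, -1.0]
finger_gap: 32.9
finger_force: 0.0
disc top 1057 [[406.7, 395.4, 23.4], [434.2, 425.2, 25.4], [465.1, 453.4, 27.4]]
circle ((435.4587097167969, 423.5005187988281), 31.366085052490234)
bar 288 [[431.2, 397.4, 100.6], [435.7, 425.1, 103.8], [440.2, 449.5, 105.6]]
((435.64483642578125, 423.5992736816406), (53.27900314331055, 7.70133113861084), 85.68281555175781)
dir [  0.05   1.   435.85 424.36] zslope [ -0.   103.62]
t 35.35 at [435.4 401.9 240.8] shift [21.2  0.9 -9.2] turn [ 0. -0. -0.] F [-0.2  0.6 -0.6]
```

The mass now stands upright on open bench at (435.5,423.5). The bar is level and its top is at z 104. I'll regrip its uprights from outside, lower down.

```bash
python3 -m crank '[[100,21.6,0,0,0,0,-0.15],[100,21.6,0,0,0,0,-0.3],[100,21.6,0,0,0,0,-0.45],[100,21.6,0,0,0,0,-0.6],[100,21.6,0,0,0,0,-0.75],[100,21.6,0,0,0,0,-0.9],[100,21.6,0,0,0,0,-1.05],[100,21.6,0,0,0,0,-1.2],[100,21.6,0,0,0,0,-1.35],[100,21.6,0,0,0,0,-1.5]]' ; python3 -m crank '[[100,0,0,0,0,0,-0.045],[100,0,0,20,0,0,-0.045],[100,0,0,20,0,0,-0.045]]'; python3 -c "
from h import *
togo([435.6,423.6,57],3.08)"
```

```text
clock: 36.35
eef_pos: [435.4, 422.8, 237.1]
eef_rot: [-3.139, -0.002, 3.041]
wrist_force: [-1.0, 0.3, 0.2]
finger_gap: 93.9
finger_force: 0.0
clock: 36.65
eef_pos: [434.8, 422.3, 215.2]
eef_rot: [-3.137, -0.004, 3.08]
wrist_force: [0.5, -0.3, -0.6]
finger_gap: 94.4
finger_force: 0.0
t 36.65 at [434.8 422.3 215.2] shift [ -1.4   2.  158.2] turn [-0.004 -0.004 -0.   ] F [ 0.5 -0.3 -0.6]
```

```bash
python3 -m crank '[[100,-0.7,1.2,30,0,0,0],[100,-0.7,1.2,75,0,0,0],[100,-0.7,1.2,115,0,0,0],[100,-0.7,1.2,140,0,0,0],[100,-0.7,1.2,152,0,0,0],[100,-0.7,1.2,157,0,0,0],[100,-0.7,1.2,157,0,0,0]]' ; python3 -m crank '[[40,0,0,0,0,0,0],[40,0,0,0,0,0,0],[40,0,0,0,0,0,0],[40,0,0,0,0,0,0],[40,0,0,0,0,0,0],[40,0,0,0,0,0,0],[40,0,0,0,0,0,0]]' 8;  python3 -m crank '[[40,0,0,0,0,0,0],[40,0,0,0,0,0,0],[40,0,0,0,0,0,0]]' 58; python3 -m crank '[[40,0,0,-1,0,0,0],[40,0,0,-3,0,0,0],[40,0,0,-6,0,0,0],[40,0,0,-9,0,0,0],[40,0,0,-12,0,0,0],[40,0,0,-15,0,0,0],[40,0,0,-15,0,0,0]]'; python3 -c "
from lie import *
B,G=lie('scene',(380,480,370,480),130); T=B; print(np.percentile(T,[1,99],0)); print(np.percentile(G[:,2],99)); togo([435,423,72],3.08)"
```

```text
clock: 37.35
eef_pos: [436.8, 423.7, 61.2]
eef_rot: [-3.14, -0.0, 3.08]
wrist_force: [2.2, -1.1, -1.7]
finger_gap: 94.2
finger_force: 1.6
clock: 38.05
eef_pos: [437.2, 426.2, 63.8]
eef_rot: [3.137, 0.002, 3.08]
wrist_force: [1.1, 7.0, 7.4]
finger_gap: 54.6
finger_force: 8.0
clock: 38.35
eef_pos: [437.2, 426.1, 63.8]
eef_rot: [3.137, 0.002, 3.08]
wrist_force: [0.6, 6.6, 7.8]
finger_gap: 53.9
finger_force: 57.9
clock: 39.05
eef_pos: [436.7, 424.3, 77.5]
eef_rot: [3.141, 0.0, 3.08]
wrist_force: [0.2, 0.0, -8.0]
finger_gap: 53.7
finger_force: 57.9
[[431.62 393.57  14.88]
 [470.35 452.47  42.3 ]]
129.13171006078716
t 39.1 at [436.6 424.3  77.3] shift [ 1.5 -1.3  5.3] turn [-0.  0. -0.] F [-0.4  0.1 -8.1]
```

```bash
python3 -m crank '[[40,0,0,-2,0,0,0],[40,0,0,-7,0,0,0],[40,0,0,-14,0,0,0],[40,0,0,-23,0,0,0],[40,0,0,-34,0,0,0],[40,0,0,-46,0,0,0],[40,0,0,-58,0,0,0],[40,0,0,-70,0,0,0],[40,0,0,-80,0,0,0],[40,0,0,-88,0,0,0]]' 60;  python3 -m crank '[[40,0,0,-7,0,0,0],[40,1,-3,-14,0,0,0],[40,2,-9,-21,0,0,0],[40,4,-18,-28,0,0,0],[40,8,-30,-33,0,0,0],[40,12,-45,-36,0,0,0],[40,16,-63,-38,0,0,0],[40,21,-82,-38,0,0,0],[40,26,-102,-38,0,0,0],[40,31,-122,-38,0,0,0]]'
```

```text
clock: 40.1
eef_pos: [436.7, 424.4, 166.2]
eef_rot: [3.141, 0.0, 3.08]
wrist_force: [-0.1, 0.7, -7.4]
finger_gap: 53.3
finger_force: 59.9
clock: 41.1
eef_pos: [397.4, 302.9, 203.2]
eef_rot: [-3.142, 0.0, 3.08]
wrist_force: [-0.3, 0.2, -8.1]
finger_gap: 53.5
finger_force: 59.9
```

```bash
python3 -m crank '[[40,6,-21,0,0,0,0],[40,12,-43,0,0,0,0],[40,18,-66,0,0,0,0],[40,24,-89,0,0,0,0],[40,30,-112,0,0,0,0],[40,35,-135,0,0,0,0],[40,38,-158,0,0,0,0],[40,39,-181,0,0,0,0],[40,38,-204,0,0,0,0],[40,37,-227,0,0,0,0]]';  python3 -m crank '[[40,-1,-23,0,0,0,0],[40,-2,-46,0,0,0,0],[40,-3,-69,0,0,0,0],[40,-5,-92,0,0,0,0],[40,-7,-115,0,0,0,0],[40,-9,-137,0,0,0,0],[40,-13,-158,0,0,0,0],[40,-19,-178,0,0,0,0],[40,-27,-196,0,0,0,0],[40,-37,-213,0,0,0,0]]'; python3 -c "
from h import *
togo([592.6,-271.7,203],3.08)"
```

```text
clock: 42.1
eef_pos: [346.3, 78.9, 203.3]
eef_rot: [3.141, 0.001, 3.08]
wrist_force: [0.2, -0.2, -7.8]
finger_gap: 53.8
finger_force: 59.9
clock: 43.1
eef_pos: [370.1, -135.6, 203.3]
eef_rot: [-3.141, 0.001, 3.079]
wrist_force: [-0.0, 0.0, -8.1]
finger_gap: 53.4
finger_force: 59.9
t 43.1 at [ 370.1 -135.6  203.3] shift [-230.5 -121.9    0.5] turn [-0.     0.001 -0.001] F [-0.   0.  -8.1]
```

```bash
python3 -m crank '[[40,-12,-15,0,0,0,0],[40,-26,-29,0,0,0,0],[40,-43,-42,0,0,0,0],[40,-62,-53,0,0,0,0],[40,-82,-63,0,0,0,0],[40,-103,-73,0,0,0,0],[40,-124,-82,0,0,0,0],[40,-145,-91,0,0,0,0],[40,-165,-99,0,0,0,0],[40,-184,-106,0,0,0,0]]';  python3 -m crank '[[40,-16,-6,0,0,0,0],[40,-28,-10,0,0,0,0],[40,-37,-13,0,0,0,0],[40,-43,-15,0,0,0,0],[40,-46,-16,2,0,0,0],[40,-47,-16,6,0,0,0],[40,-47,-16,13,0,0,0],[40,-47,-16,22,0,0,0],[40,-47,-16,30,0,0,0],[40,-47,-16,35,0,0,0]]'; python3 - <<'E'
from lie import *
togo([593.2,-271.7,137],3.08)
B,G=lie("scene",(540,660,-320,-220),250); T=B[B[:,2]>85]; print(np.percentile(T,[1,50,99],0))
P=G[(G[:,2]>68)&(G[:,2]<80)]; print(len(P),np.percentile(P,[1,99],0))
print(manip.read_state()['moment'])
E
```

```text
clock: 44.1
eef_pos: [547.9, -252.4, 203.2]
eef_rot: [-3.142, -0.0, 3.079]
wrist_force: [-0.3, 0.1, -8.0]
finger_gap: 53.6
finger_force: 59.9
clock: 45.1
eef_pos: [593.6, -270.5, 166.7]
eef_rot: [3.141, -0.001, 3.08]
wrist_force: [0.0, 0.6, -8.1]
finger_gap: 53.9
finger_force: 59.9
t 45.1 at [ 593.6 -270.5  166.7] shift [ 0.2 -1.2 29.7] turn [ 0. -0. -0.] F [ 0.   0.6 -8.1]
[[ 569.27 -298.28  107.18]
 [ 611.62 -258.03  126.99]
 [ 628.83 -237.7   146.33]]
796 [[ 542.15 -318.4    70.72]
 [ 653.96 -221.69   77.31]]
[ 0.04  0.09 -0.  ]
```

```bash
python3 -m crank '[[40,0,-1,4,0,0,0],[40,0,-1,10,0,0,0],[40,0,-1,16,0,0,0],[40,0,-1,21,0,0,0],[40,0,-1,24,0,0,0],[40,0,-1,25,0,0,0],[40,0,-1,25,0,0,0]]';  python3 -m crank '[[40,0,0,1,0,0,0],[40,0,0,2,0,0,0],[40,0,0,3,0,0,0],[40,0,0,3,0,0,0]]'
```

```text
clock: 45.85
eef_pos: [593.9, -271.7, 143.0]
eef_rot: [-3.142, 0.0, 3.08]
wrist_force: [-0.3, 0.1, -8.6]
finger_gap: 53.5
finger_force: 59.9
clock: 46.25
eef_pos: [593.8, -271.7, 139.9]
eef_rot: [3.141, -0.0, 3.08]
wrist_force: [0.5, 0.9, -9.1]
finger_gap: 53.4
finger_force: 59.9
```

```bash
python3 -m crank '[[40,0,0,0.7,0,0,0],[40,0,0,1.4,0,0,0],[40,0,0,2,0,0,0],[40,0,0,2,0,0,0]]';  python3 -m crank '[[40,0,0,0.5,0,0,0],[40,0,0,1,0,0,0],[40,0,0,1,0,0,0]]'
```

```text
clock: 46.65
eef_pos: [593.9, -271.7, 137.9]
eef_rot: [3.141, -0.0, 3.08]
wrist_force: [1.4, -1.1, -8.7]
finger_gap: 53.3
finger_force: 59.9
clock: 46.95
eef_pos: [594.1, -271.7, 137.8]
eef_rot: [-3.141, 0.001, 3.08]
wrist_force: [-0.8, 1.5, 0.2]
finger_gap: 53.4
finger_force: 59.9
```

Contact on the pan (weight off the wrist). I'll release and rise.

```bash
python3 -m crank '[[40,0,0,0.3,0,0,0],[40,0,0,0.3,0,0,0]]' 8; python3 -m crank '[[62,0,0,0,0,0,0],[75,0,0,0,0,0,0],[100,0,0,0,0,0,0],[100,0,0,0,0,0,0],[100,0,0,-10,0,0,0],[100,0,0,-40,0,0,0],[100,0,0,-80,0,0,0],[100,0,0,-125,0,0,0],[100,0,0,-150,0,0,0],[100,0,0,-150,0,0,0]]'; python3 - <<'E'
from up import *
up("wrist",(540,650,-330,-215),74); togo([454.6,-310,300],3.02)
E
```

```text
clock: 47.15
eef_pos: [594.3, -271.6, 137.6]
eef_rot: [-3.141, 0.001, 3.08]
wrist_force: [-0.6, 5.1, 4.6]
finger_gap: 53.8
finger_force: 8.0
clock: 48.15
eef_pos: [594.6, -272.1, 292.1]
eef_rot: [-3.138, 0.007, 3.08]
wrist_force: [-0.9, -0.2, 0.1]
finger_gap: 93.9
finger_force: 0.0
disc top 844 [[563.5, -299.2, 97.6], [581.2, -270.6, 99.3], [622.8, -242.0, 101.7]]
circle ((593.5029907226562, -271.7340087890625), 31.202373504638672)
bar 347 [[587.5, -298.2, 170.5], [593.2, -271.9, 177.7], [600.0, -245.6, 179.7]]
((593.9745483398438, -271.977294921875), (53.67937088012695, 8.214129447937012), 83.73509979248047)
dir [   0.12    0.99  593.11 -271.99] zslope [  0.01 177.3 ]
t 48.2 at [ 594.2 -271.9  289. ] shift [136.9 -46.7 -11.4] turn [-0.    0.    0.06] F [ 0.4  0.3 -0.4]
```

The mass stands upright at (593.5,-271.7), 1 mm from the pan centre. Next, the print key.

```bash
python3 -m crank '[[0,40,-14,0,0,0,0.06],[0,88,-30,0,0,0,0.06],[0,137,-47,0,0,0,0.06],[0,137,-47,20,0,0,0.06],[0,137,-47,60,0,0,0.06],[0,137,-47,105,0,0,0.06],[0,137,-47,140,0,0,0.06],[0,137,-47,150,0,0,0.06],[0,137,-47,150,0,0,0.06],[0,137,-47,150,0,0,0.06]]' 20; python3 -c "
from h import *
togo([454.6,-309.8,55],3.02)"
```

```text
clock: 49.2
eef_pos: [454.8, -310.6, 138.2]
eef_rot: [-3.141, 0.001, 3.02]
wrist_force: [0.5, -0.7, -0.8]
finger_gap: 17.5
finger_force: 0.0
t 49.2 at [ 454.8 -310.6  138.2] shift [ 0.4  0.8 83.2] turn [-0.001  0.001 -0.   ] F [ 0.5 -0.7 -0.8]
```

```bash
python3 -m crank '[[0,0,0.6,20,0,0,0],[0,0,0.6,50,0,0,0],[0,0,0.6,75,0,0,0],[0,0,0.6,83,0,0,0],[0,0,0.6,83,0,0,0],[0,0,0.6,83,0,0,0]]'; python3 -m crank '[[0,0,0,4,0,0,0],[0,0,0,8,0,0,0],[0,0,0,8,0,0,0]]';python3 -m crank '[[0,0,0,1,0,0,0],[0,0,0,2,0,0,0],[0,0,0,2,0,0,0]]'
```

```text
clock: 49.8
eef_pos: [455.1, -310.2, 55.6]
eef_rot: [-3.14, 0.002, 3.02]
wrist_force: [-0.1, -1.3, 0.4]
finger_gap: 0.4
finger_force: 0.0
clock: 50.1
eef_pos: [454.8, -309.9, 46.1]
eef_rot: [-3.141, 0.001, 3.02]
wrist_force: [1.0, -0.9, 3.4]
finger_gap: 0.8
finger_force: 1.6
clock: 50.4
eef_pos: [454.9, -310.0, 45.0]
eef_rot: [-3.141, 0.001, 3.02]
wrist_force: [-1.6, 0.7, 13.5]
finger_gap: 0.3
finger_force: 6.8
```

```bash
python3 -m crank '[[0,0,0,1,0,0,0],[0,0,0,1,0,0,0]]'; python3 -m crank '[[0,0,0,0,0,0,0],[0,0,0,-10,0,0,0],[0,0,0,-40,0,0,0],[0,0,0,-85,0,0,0],[0,40,0,-130,0,0,0],[0,80,0,-175,0,0,0],[0,80,0,-220,0,0,0],[0,80,0,-220,0,0,0],[0,80,0,-220,0,0,0]]'; python3 - <<'E'
from lie import *
B,G=lie("scene",(540,660,-330,-215),200)
T=B[(B[:,2]>90)&(B[:,2]<103)]; print("disc",np.percentile(T,[1,99],0).tolist(),"top",np.percentile(G[:,2],99.5))
p,d,K,R,t=shot("top"); W=cloud(d,K,R,t); Z=W[...,2]
ok=(Z>20)&(Z<330); ok[:,:235]=0; ok[:,275:]=0; ok[:150]=0; ok[240:]=0
for c,s,m in comps(ok,20): print("bk/cyl",c.round(1),s)
h,s,v=cv2.split(cv2.cvtColor(p,cv2.COLOR_RGB2HSV))
q=np.load("top.npz")["p"]
for im in(q,p):
    h,s,v=cv2.split(cv2.cvtColor(im,cv2.COLOR_RGB2HSV)); m=(s>140)&((h<8)|(h>172)); m[:225]=0;m[280:]=0;m[:,:120]=0;m[:,210:]=0
    print("red",[(c.round(1).tolist(),int(st[4])) for c,st,k in comps(m,40)])
s=manip.read_state();print(s['clock'],s['eef_pos'],s['qd'].round(3))
E
```

```text
clock: 50.6
eef_pos: [454.9, -310.0, 44.8]
eef_rot: [-3.14, 0.002, 3.02]
wrist_force: [-4.8, 3.0, 22.9]
finger_gap: 0.2
finger_force: 11.5
clock: 51.5
eef_pos: [375.0, -300.1, 264.3]
eef_rot: [-3.14, 0.003, 3.019]
wrist_force: [0.2, -0.9, -0.1]
finger_gap: 0.6
finger_force: 0.0
disc [[568.5682414358353, -300.2945714179885, 90.27813019156156], [629.2535950108564, -238.5411164291044, 102.47641484086206]] top 178.503856808522
bk/cyl [253.2 166.8] [243 158  21  23 208]
bk/cyl [256.6 217.5] [249 209  17  18 231]
red [([140.2, 244.0], 338), ([187.1, 250.7], 308)]
red [([139.5, 242.8], 335), ([187.1, 250.7], 308)]
51.6 [ 374.86 -299.52  261.22] [ 0.    0.02  0.01 -0.   -0.    0.  ]
```

The print key was bottomed, the mass is still upright on the pan, and the beaker and cylinder have not moved. Handing in.

```bash
python3 -c "
from h import *
print(manip.sign_off())"
```

```text
the job is handed in; nothing more can be done
None
```

I zeroed the balance, stood the largest mass upright about 1 mm from the pan centre and pressed print right down (handed in at about 52 s), but I dropped the mass about 0.1–0.2 m onto the bench on the way and nudged one red look-alike about 3 mm.

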